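Torque the ink filter cap with a click wrench

TASK

The brass-hexed screw cap of the ink filter is only hand-tight. Take the click wrench from the tool mat, fit its ring fully down over the hexagon and tighten the cap clockwise until the wrench's neck joint gives, stopping at the click without pulling on towards the end of the joint's travel. Then lift the wrench off and lay it gently back flat on the mat, leaving the other things where they are.

Things in the scene. Friction and masses are not known exactly. Their poses are not given: they have to be found in the camera images.
- wrench_grip (a point): Click torque wrench, 258 mm, 0.36 kg, flat on the mat. This point: centre of its straight handle, 12 mm above the flat underside, 130 mm from the ring's centre, 37 mm behind the balance point. x along the wrench to the ring, z up. Black rubber grip 26 mm wide, 24 high, from 95 mm behind this point to 45 ahead; then an aluminium tube to the neck joint.
- wrench_ring (a point): Centre of the wrench's steel ring end, at the level of the flat underside. Ring 52 mm outside, 14 thick, through six-sided hole 32 mm across flats with corners at 0, 60, 120... degrees from this x axis. x points away from the handle, in line with wrench_grip's x while the neck is straight; z up.
- wrench_neck (a point): The wrench's neck joint, a vertical pin 36 mm behind the ring's centre, sprung straight. Turning clockwise (from above) it is rigid up to 0.95 N m at the pin (10 N sideways at wrench_grip), then gives: the handle swings on about the pin, the push falling by a third over 0.25 rad; end stop at 0.32 rad. Springs back when let go. Best felt in a light grip that lets the handle swivel.
- cap_seat (a point): Ink filter's screw cap: black knurled flange 62 mm across with a brass hexagon on it. This point: on its axis at the flange's top face, 80 mm above the table, where the ring's underside comes to rest. Hexagon 30 mm across flats, 16 high, its top 6 mm a taper to 23 mm; corners at 0, 60, 120... degrees from this x axis, which turns with the cap; z up.
- cap_mark (a point): White mark on the cap's flange, 27 mm from the axis along cap_seat's x; turns with the cap. The cap turns clockwise (from above) with a steady drag of about 0.4 N m and comes up solid after an unknown turn of 0.3 to 0.65 rad; nothing shows where. The filter stands on a fixed block, base 130 x 100 mm, 44 mm high.
- mat: Dark blue-green tool mat, fixed, 320 x 220 mm, 4 mm thick; origin at the centre of its underside, x along its length.
- spanner: Plain steel spanner, 150 mm long, 8 mm thick, lying on the mat near its -y edge; leave it.
- jar: Small clear jar with a white lid, 40 mm across, 40 mm high, origin at the underside; leave it.
- cartridge: White spare filter cartridge, 38 mm across, 56 mm high, upright, origin at the underside; leave it.
- ink_cyan: Small ink bottle with a blue cap, 48 mm across, 94 mm high, origin at the underside; leave it.
- ink_magenta: Small ink bottle with a magenta cap, same size; leave it.
- ink_yellow: Small ink bottle with a yellow cap, same size; leave it.
- ink_black: Small ink bottle with a black cap, same size; leave it.

How it is judged:
On the way, in this order (a step that is already met when the one before it is completed fails the run):
1. the wrench's ring is fully down over the cap's hexagon (horizontal distance between wrench_ring and cap_seat below 0.005 m and z of wrench_ring in the frame of cap_seat below 0.006 m and angle between wrench_ring's own z axis and vertical below 0.2 rad), for 0.2 s.
2. the wrench clicks on the hexagon: its neck has given by at least 0.08 rad with the ring in place (angle between the x axis of wrench_ring and the x axis of wrench_grip, either way round above 0.08 rad and horizontal distance between wrench_ring and cap_seat below 0.005 m and z of wrench_ring in the frame of cap_seat below 0.006 m and distance of cap_mark from where it was at the start of the episode above 0.007 m), for 0.05 s.
At the end, for the whole second after the job is handed in: The cap has been turned on (its mark moved more than 7 mm) after the click; the wrench lies flat (within 0.06 rad) on the mat, right way up, with its handle point and the ring's centre over the mat, neck straight, at rest and let go; nothing else disturbed (distance of cap_mark from where it was at the start of the episode above 0.007 m and x of wrench_grip in the frame of mat between -0.13 and 0.13 m and y of wrench_grip in the frame of mat between -0.1 and 0.1 m and x of wrench_ring in the frame of mat between -0.15 and 0.15 m and y of wrench_ring in the frame of mat between -0.11 and 0.11 m and height (world z) of wrench_grip below 0.021 m and angle between wrench_grip's own z axis and vertical below 0.06 rad and angle between the x axis of wrench_ring and the x axis of wrench_grip, either way round below 0.04 rad and linear speed of wrench below 0.02 m/s); the robot touches nothing.
It fails at once if the wrench is pulled on past the click towards the end stop of its neck (neck bent more than 0.27 rad): the cap would be over-tightened (angle between the x axis of wrench_ring and the x axis of wrench_grip, either way round above 0.27 rad).
It fails at once if the wrench is dropped or thrown down (faster than 0.7 m/s below 60 mm) (height (world z) of wrench_grip below 0.06 m and linear speed of wrench above 0.7 m/s).
It fails at once if another thing is moved by more than 25 mm (distance of any of spanner, jar, cartridge, ink_cyan, ink_magenta, ink_yellow, ink_black from where it was at the start of the episode above 0.025 m).
It also fails if it takes over 72 s, if anything falls off the work surface, if the arm or the gripper's body presses on something with over 40 N, if the wrist force passes 120 N, or if a joint passes its speed limit or range.

ROBOT

A 6-joint arm with a two-finger parallel gripper is mounted at the origin on the work surface. World frame = base frame: x ahead of the robot, y to its left, z up, the work surface at z = 0. Lengths are in m, angles in rad, forces in N, time in s.
With the tool pointing down it reaches from about 0.3 to 0.775 m from the base axis. Payload 14.6 kg.
Tool frame: the origin (TCP) lies on the centre line of the jaws, within the pads' length; the fingertips stand 17 mm ahead of it and the grasp point (between the pads) lies 2 mm behind it; z points along the fingers, x is the direction in which the jaws open and shut, and the axes are right-handed (so a half turn about z gives the same grasp; the last joint's range is limited). The gripper opens to 94 mm and grips with 3 to 60 N. Pads are 16 mm wide; open, the fingers measure 119 mm over their backs; the gripper's body (75 mm by 177 mm) begins 78 mm behind the grasp point.
Start: joints at [1.234, 0.3, 1.521, -0, 1.321, -0.067], TCP at [0.147, 0.53, 0.222] pointing down, gripper open.
Joint ranges: [-3.03, 3.03], [-0.79, 2.21], [0.23, 2.52], [-1.04, 4.18], [0, 3.07], [-2.55, 2.55]. Speed limits (rad/s): [2.22, 2.22, 2.57, 3.14, 3.14, 3.14].

INTERFACE

Orientations are given as [roll, pitch, yaw] about the fixed x, y, z axes, in that order (R = Rz(yaw) Ry(pitch) Rx(roll)).
In Python, from station import ctrl gives the robot as it stands. The module is installed in compiled form; this text tells all that it offers.
- The arm moves only by the tool drive_tool, never from a script. Its argument "increments" is a list of rows, each a list of 3 entries, a list of its own where there are three numbers: the turn, a rotation vector about the tool's x, y, z in degrees, then the shift along the tool's x, y, z in mm, then the opening, from 0 (shut) to 1 (fully open). In form: [[[ax, ay, az], [dx, dy, dz], hand], ...]. A call has 1 to 20 rows; each row shifts and turns the commanded pose from where the row before left it, along the tool's axes as they then stand; what a row does not reach is not made up. A row lasts 1/8 s, in which the tool goes at most 62.5 mm and 10.7 degrees, less where a joint would pass 70% of its speed; a pose out of reach is approached as far as the arm can. A call with a gripper value outside its range is refused whole. The fingers move at their own pace and stop on an object; "squeeze" is the grip in N (left out, the last holds). Time passes only in rows, so rows that do not move let the fingers close. It gives the time, the measured TCP pose, the force and the opening at its end, in the units of the state.
- ctrl.get_obs(): the state, without advancing time (a new reading comes with each control period).
- ctrl.camera(name): name is "scene" or "side" or "wrist"; returns the picture (480x640x3 uint8, red, green, blue); there is no depth.
- ctrl.calibration(name): a dict with "fx", "fy", "cx", "cy" (pixels), "k1" (the pictures are not rectified: a ray, as slopes to the right and down, at radius r is drawn at 1 + k1 r^2 times it, then the intrinsics apply), "rvec" (rotation vector, rad) and "tvec" (3), from world to camera coordinates, as OpenCV has them. Camera axes: x right, y down, z forward; pixel columns grow to the right and rows downward; lengths in m; the calibration is good to about 2 mm. A picture is of the moment at which its call begins: read the wrist's pose just before it. calibration takes no time and is no camera call; for the wrist camera it gives the pose at the moment of the call.
- ctrl.hand_in(): hands the job in, once; it reports no verdict.
The state is a dict: "time_s": time; "qpos": joint angles; "joint_vel": joint speeds; "tau": joint torques, N m; "ee_pos": TCP position; "eef_rot": TCP orientation; "force": force on the tool from outside, world axes, zero at the start; "moment": the same for the moment, N m; "grip_width": finger opening in m.
Only numpy, scipy, OpenCV 4.12 (cv2) and the standard library are available. Lean on these libraries where they do the work, as an engineer would, in place of code of your own. Each camera call takes 0.05 s, during which the arm holds its last target.

## Working session

There is one attempt and no reset: what is moved stays moved. The work goes in short steps, Python scripts to look and compute and a tool call to move; the robot and the scene stay as the last step left them, time stands still between calls to the robot, and variables do not carry over. Pictures are saved under pics/ and viewed, and the job is handed in when it is done.

Besides the shell and the picture viewer there is one more tool, called as name(argument=value, ...) on one line, values as JSON. drive_tool: Moves the arm, as the interface text tells. Its arguments: {"type":"object","properties":{"increments":{"type":"array"},"squeeze":{"type":"number"}},"required":["increments"]}

```bash
mkdir -p pics; python3 - <<'E'
from station import ctrl
import cv2
print(ctrl.get_obs())
for n in("scene","side","wrist"):
    print(n,ctrl.calibration(n))
    cv2.imwrite(f"pics/{n}0.png",ctrl.camera(n)[:,:,::-1])
E
```

```text
{'time_s': 0.0, 'qpos': array([ 1.23439372e+00,  3.00471170e-01,  1.52159330e+00,  3.50404269e-05,
        1.32071627e+00, -6.66277338e-02]), 'joint_vel': array([ 5.88175322e-04, -1.61771938e-04,  1.51390786e-03,  3.71715668e-04,
        6.42937639e-05, -4.86128303e-05]), 'tau': array([ 1.47362234e-04, -5.31819606e+01, -3.52742851e+01,  7.08467513e-02,
        2.43756291e-02, -1.14891336e-04]), 'ee_pos': array([0.1465088 , 0.52986607, 0.22188112]), 'eef_rot': array([-3.14147969e+00,  1.18319256e-03,  1.30101283e+00]), 'force': array([-0.13971404, -0.15182876,  0.14595177]), 'moment': array([-0.06462901, -0.02764401,  0.03187256]), 'grip_width': 0.09430600468600286}
scene {'fx': 485.9889759452212, 'fy': 485.9889759452212, 'cx': 318.2577624267381, 'cy': 235.11305879183604, 'k1': -0.03496387403119467, 'rvec': array([ 1.7539696 ,  1.99760324, -0.63695121]), 'tvec': array([ 0.06809419, -0.44283611,  1.54408616])}
side {'fx': 506.8740654877634, 'fy': 506.8740654877634, 'cx': 312.2991889496814, 'cy': 239.85563248511576, 'k1': -0.05565044273332276, 'rvec': array([ 2.22708911, -0.38945502,  0.16968188]), 'tvec': array([-0.58995843,  0.20743012,  1.08627507])}
wrist {'fx': 392.6157842273985, 'fy': 392.6157842273985, 'cx': 318.72581222759777, 'cy': 245.0613732243379, 'k1': 0.01445430656120868, 'rvec': array([-2.3301359 , -1.77708394, -0.22697122]), 'tvec': array([-0.55038463, -0.0280186 ,  0.38926783])}
```

View pics/scene0.png

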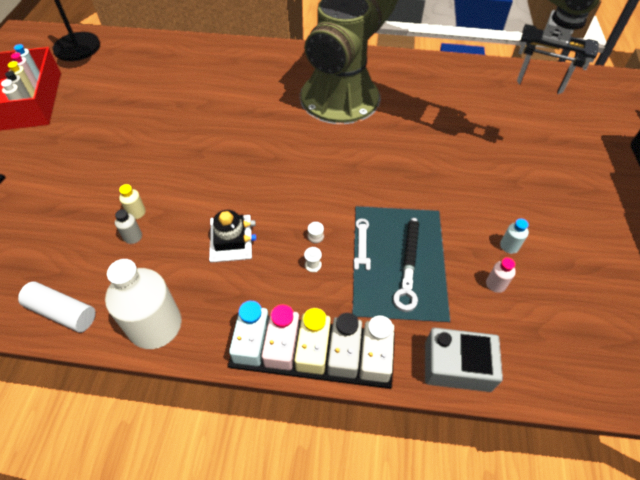

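View pics/side0.png

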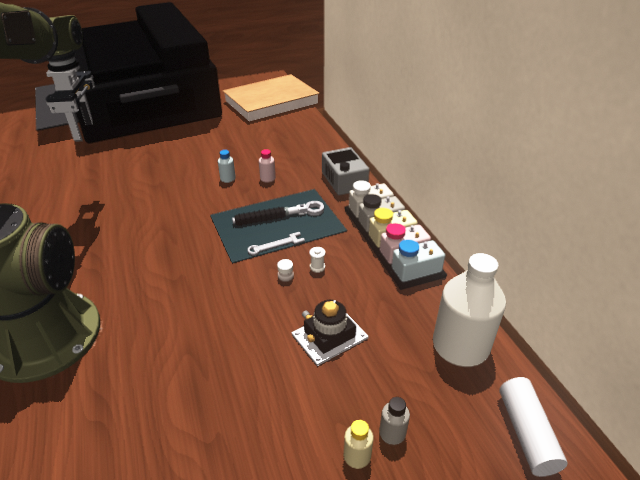

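View pics/wrist0.png

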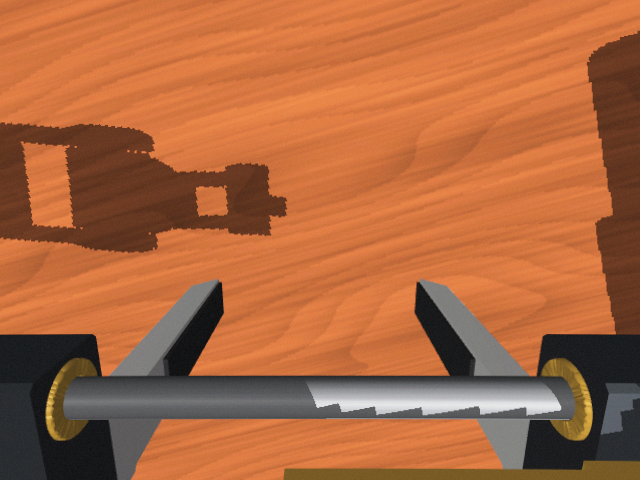

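The scene picture shows the wrench around (410,260), with its ring at (405,299), and the cap around (228,220). I'll enlarge both views.

```bash
cat > h.py <<'E'
import numpy as np,cv2
from station import ctrl
def ray(c,u,v):
    R=cv2.Rodrigues(np.array(c['rvec']))[0];t=np.array(c['tvec'])
    K=np.array([[c['fx'],0,c['cx']],[0,c['fy'],c['cy']],[0,0,1]])
    p=cv2.undistortPoints(np.array([[[u,v]]],float),K,np.array([c['k1'],0,0,0,0.]))[0,0]
    return -R.T@t, R.T@np.array([p[0],p[1],1])
def onz(c,u,v,z):
    o,d=ray(c,u,v); return o+d*(z-o[2])/d[2]
def proj(c,P):
    K=np.array([[c['fx'],0,c['cx']],[0,c['fy'],c['cy']],[0,0,1]])
    return cv2.projectPoints(np.atleast_2d(np.array(P,float)),np.array(c['rvec']),np.array(c['tvec']),K,np.array([c['k1'],0,0,0,0.]))[0][:,0]
def tri(c1,p1,c2,p2):
    o1,d1=ray(c1,*p1);o2,d2=ray(c2,*p2)
    A=np.stack([d1,-d2],1);s=np.linalg.lstsq(A,o2-o1,rcond=None)[0]
    a=o1+s[0]*d1;b=o2+s[1]*d2
    return (a+b)/2,np.linalg.norm(a-b)
def crop(src,x0,y0,x1,y1,f,dst):
    im=cv2.imread(src)[y0:y1,x0:x1]
    cv2.imwrite(dst,cv2.resize(im,None,fx=f,fy=f,interpolation=cv2.INTER_CUBIC))
E
python3 - <<'E'
from h import *
crop('pics/scene0.png',340,195,460,325,4.5,'pics/a.png')
crop('pics/scene0.png',195,195,335,275,5.5,'pics/b.png')
crop('pics/side0.png',200,180,360,260,5,'pics/c.png')
crop('pics/side0.png',270,240,370,340,5,'pics/d.png')
c=ctrl.calibration('wrist')
o,d=ray(c,320,240);print(o,d)
E
```

```text
[0.07728161 0.54965832 0.38368108] [ 0.23158315 -0.06032934 -0.97103364]
```

View pics/a.png

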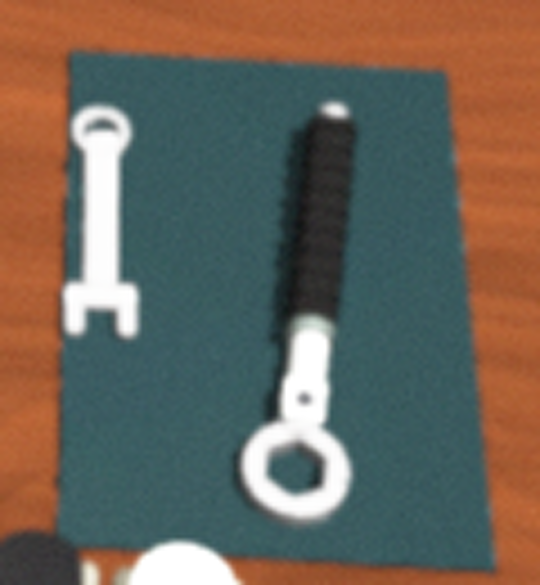

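View pics/b.png

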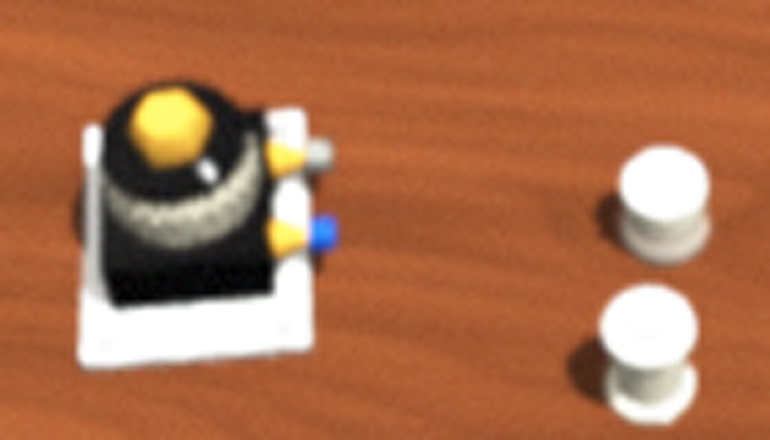

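View pics/c.png

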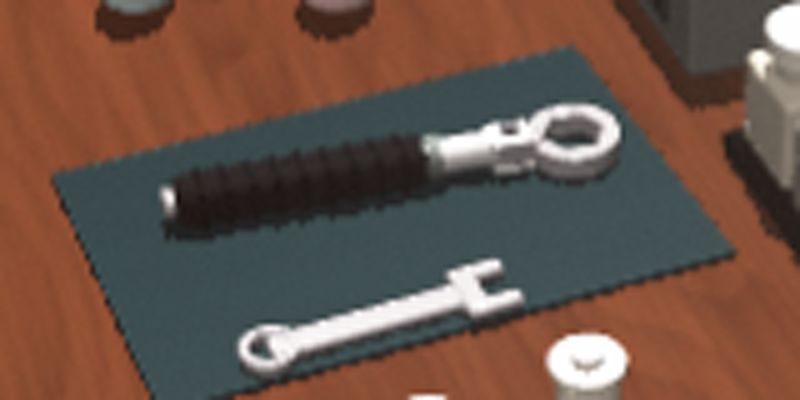

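View pics/d.png

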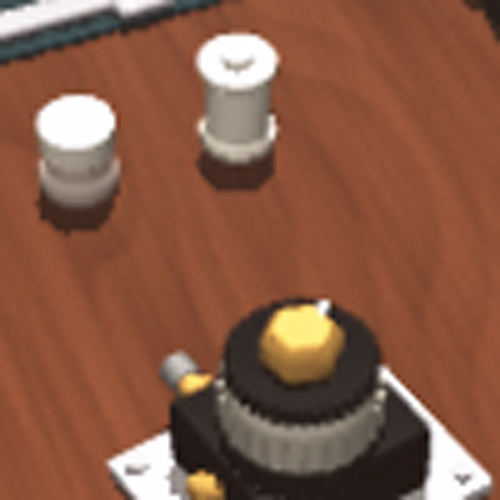

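```bash
python3 - <<'E'
from h import *
s=ctrl.calibration('scene');e=ctrl.calibration('side')
A=lambda x,y:(340+x/4.5-.4,195+y/4.5-.4)
B=lambda x,y:(195+x/5.5-.4,195+y/5.5-.4)
C=lambda x,y:(200+x/5-.4,180+y/5-.4)
D=lambda x,y:(270+x/5-.4,240+y/5-.4)
P=lambda n,p:print(n,np.round(p,4))
P('ring s',onz(s,*A(296,468),.018));P('ring e',onz(e,*C(577,137),.018))
P('butt s',onz(s,*A(336,108),.016));P('butt e',onz(e,*C(166,203),.016))
P('grip front s',onz(s,*A(314,322),.026));P('front e',onz(e,*C(428,150),.028))
P('pin s',onz(s,*A(305,398),.022));P('pin e',onz(e,*C(511,130),.022))
P('mark s',onz(s,*B(206,170),.080));P('mark e',onz(e,*D(323,309),.08))
P('hextop s',onz(s,*B(170,120),.096));P('hex e',onz(e,*D(304,337),.096))
P('flange s',onz(s,*B(183,148),.080));P('fl e',onz(e,*D(302,360),.08))
for n,x in dict(m1=(68,52),m2=(445,72),m3=(495,570),m4=(58,540)).items():P(n,onz(s,*A(*x),.004))
P('mat e',[onz(e,*C(*x),.004) for x in((52,177),(572,45),(737,253))])
P('jar',onz(s,*B(664,182),.04));P('cart',onz(s,*B(648,325),.056));
P('jar e',onz(e,*D(76,125),.04));P('cart e',onz(e,*D(237,62),.056));
P('span',[onz(s,*A(*x),.012) for x in((101,130),(100,310))])
for i,x in dict(c=(521,225),m=(508,265),y=(126,190),k=(123,215)).items():P(i,onz(s,*x,.094))
E
```

```text
ring s [0.7114 0.2231 0.018 ]
ring e [0.7114 0.2174 0.018 ]
butt s [0.4765 0.2401 0.016 ]
butt e [0.4825 0.2402 0.016 ]
grip front s [0.6281 0.2291 0.026 ]
front e [0.6261 0.2212 0.028 ]
pin s [0.6723 0.2261 0.022 ]
pin e [0.6773 0.2313 0.022 ]
mark s [ 0.6042 -0.1957  0.08  ]
mark e [ 0.6063 -0.1937  0.08  ]
hextop s [ 0.5915 -0.2121  0.096 ]
hex e [ 0.5876 -0.2197  0.096 ]
flange s [ 0.5939 -0.2083  0.08  ]
fl e [ 0.5879 -0.2173  0.08  ]
m1 [0.4461 0.0857 0.004 ]
m2 [0.4321 0.3047 0.004 ]
m3 [0.7484 0.3252 0.004 ]
m4 [0.7598 0.1075 0.004 ]
mat e [[0.4299 0.3026 0.004 ]
 [0.747  0.3257 0.004 ]
 [0.762  0.1059 0.004 ]]
jar [ 0.5557 -0.0041  0.04  ]
cart [6.426e-01 6.000e-04 5.600e-02]
jar e [ 0.5553 -0.0066  0.04  ]
cart e [ 0.6359 -0.0075  0.056 ]
span [[0.5065 0.109  0.012 ]
 [0.6263 0.1177 0.012 ]]
c [0.5243 0.4775 0.094 ]
m [0.6409 0.4362 0.094 ]
y [ 0.5416 -0.4762  0.094 ]
k [ 0.6175 -0.4553  0.094 ]
```

```bash
cat >> h.py <<'E'
def plan(target,yaw,n=1):
    """print residual turn (tool z, deg) then shift in tool axes after turning, mm"""
    o=ctrl.get_obs();p=np.array(o['ee_pos']);R=cv2.Rodrigues(np.zeros(3))[0]
    from scipy.spatial.transform import Rotation as Ro
    R=Ro.from_euler('xyz',o['eef_rot']);T=Ro.from_euler('xyz',[np.pi,0,yaw])
    rv=np.degrees((R.inv()*T).as_rotvec());d=T.inv().apply(np.array(target)-p)*1e3
    print('t',round(o['time_s'],2),'turn',rv.round(2),'shift',d.round(1))
def stat():
    o=ctrl.get_obs()
    for k in('time_s','ee_pos','eef_rot','force','moment','grip_width','qpos'):print(k,np.round(o[k],4))
E
python3 -c "
from h import *
plan([.60,.23,.20],1.487)"
```

```text
t 0.15 turn [-1.000e-02  5.000e-02 -1.065e+01] shift [-260.9  477.    22.1]
```

drive_tool(increments=[[[0, 0, -5.5], [0, 0, 0], 1], [[0, 0, -5.2], [0, 0, 0], 1], [[0, 0, 0], [-15, 27, 1], 1], [[0, 0, 0], [-27, 50, 2], 1], [[0, 0, 0], [-27, 50, 2], 1], [[0, 0, 0], [-27, 50, 2], 1], [[0, 0, 0], [-27, 50, 2], 1], [[0, 0, 0], [-27, 50, 2], 1], [[0, 0, 0], [-27, 50, 2], 1], [[0, 0, 0], [-27, 50, 2], 1], [[0, 0, 0], [-27, 50, 2], 1], [[0, 0, 0], [-20, 35, 3], 1], [[0, 0, 0], [-10, 15, 3], 1], [[0, 0, 0], [0, 0, 0], 1], [[0, 0, 0], [0, 0, 0], 1]], squeeze=20)

```text
time_s: 2.02
ee_pos: [0.5994, 0.2315, 0.1997]
eef_rot: [-3.142, -0.0, 1.489]
force: [-1.2, 0.1, 0.1]
grip_width: 0.094
```

```bash
python3 -c "
from h import *
plan([.60,.23,.20],1.487);stat()
c=ctrl.calibration('wrist');cv2.imwrite('pics/w1.png',ctrl.camera('wrist')[:,:,::-1])
import pickle;pickle.dump(c,open('w1.pkl','wb'))"
```

```text
t 2.02 turn [-0.   -0.01  0.11] shift [-1.4  0.7 -0.3]
time_s 2.025
ee_pos [0.5994 0.2315 0.1997]
eef_rot [-3.1415e+00 -2.0000e-04  1.4889e+00]
force [-1.1631  0.1242  0.0529]
moment [ 0.0517 -0.0744  0.0157]
grip_width 0.094
qpos [ 3.1150e-01  5.2560e-01  1.2588e+00  2.0000e-04  1.3572e+00 -1.1774e+00]
```

View pics/w1.png

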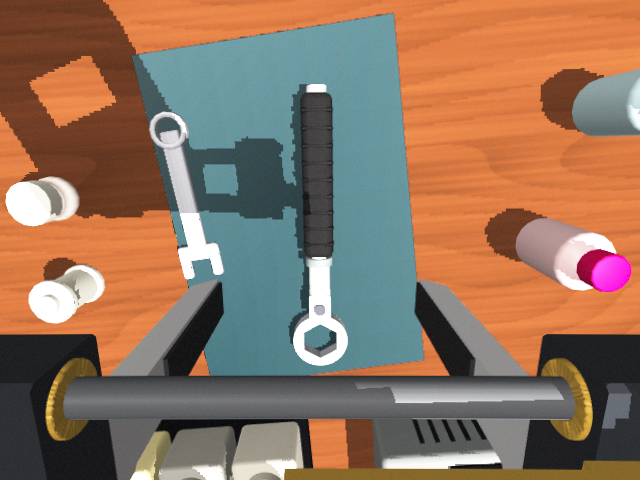

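```bash
python3 -c "
from h import *
import pickle
c=pickle.load(open('w1.pkl','rb'))
for n,x in dict(ring=(320.5,340.5,.018),butt=(316,87,.016),front=(319,258,.024),rear=(316.5,93,.024),pin=(319.5,310,.022),mag=(604,271,.094)).items(): print(n,onz(c,*x).round(4))
P=np.array([onz(c,*x) for x in((133,55,.004),(394,13,.004),(424,358,.004))]);print(P.round(4))
"
```

```text
ring [0.7117 0.2249 0.018 ]
butt [0.4835 0.2392 0.016 ]
front [0.6272 0.2301 0.024 ]
rear [0.489  0.2392 0.024 ]
pin [0.6782 0.2265 0.022 ]
mag [0.6323 0.4329 0.094 ]
[[0.4456 0.0898 0.004 ]
 [0.4314 0.3068 0.004 ]
 [0.747  0.3275 0.004 ]]
```

```bash
python3 -c "
from h import *
plan([.604,.231,.024],1.503)"
```

```text
t 2.08 turn [ 0.01 -0.01 -0.79] shift [ -0.3   4.6 175.9]
```

drive_tool(increments=[[[0, 0, -0.8], [0, 0, 0], 1], [[0, 0, 0], [0, 4.5, 30], 1], [[0, 0, 0], [0, 0, 40], 1], [[0, 0, 0], [0, 0, 40], 0.8], [[0, 0, 0], [0, 0, 30], 0.7], [[0, 0, 0], [0, 0, 18], 0.6], [[0, 0, 0], [0, 0, 10], 0.5], [[0, 0, 0], [0, 0, 6], 0.5], [[0, 0, 0], [0, 0, 1.5], 0.5], [[0, 0, 0], [0, 0, 0], 0.5]])

```text
time_s: 3.32
ee_pos: [0.6051, 0.2302, 0.0246]
eef_rot: [3.141, -0.0, 1.502]
force: [0.4, -0.1, -0.2]
grip_width: 0.0473
```

```bash
python3 -c "
from h import *
stat()
cv2.imwrite('pics/w2.png',ctrl.camera('wrist')[:,:,::-1])
crop('pics/w2.png',160,100,480,480,1.5,'pics/w2c.png')"
```

```text
time_s 3.325
ee_pos [0.6051 0.2302 0.0246]
eef_rot [ 3.1407e+00 -4.0000e-04  1.5017e+00]
force [ 0.3831 -0.0509 -0.1525]
moment [ 0.0126 -0.025   0.0093]
grip_width 0.0473
qpos [ 0.307   0.7225  1.3776  0.      1.0406 -1.1948]
```

View pics/w2c.png

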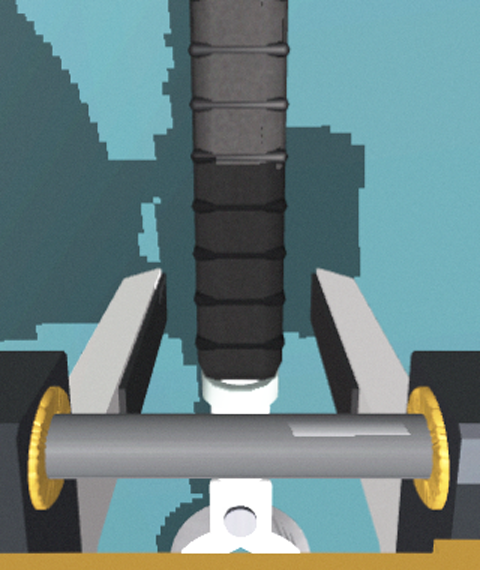

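drive_tool(increments=[[[0, 0, 0], [0, 0, 0], 0], [[0, 0, 0], [0, 0, 0], 0], [[0, 0, 0], [0, 0, 0], 0], [[0, 0, 0], [0, 0, 0], 0], [[0, 0, 0], [0, 0, 0], 0], [[0, 0, 0], [0, 0, 0], 0], [[0, 0, 0], [0, 0, -3], 0], [[0, 0, 0], [0, 0, -6], 0], [[0, 0, 0], [0, 0, -20], 0], [[0, 0, 0], [0, 0, 0], 0]], squeeze=45)

```text
time_s: 4.62
ee_pos: [0.6059, 0.2304, 0.0555]
eef_rot: [3.138, -0.001, 1.502]
force: [0.1, 0.1, -2.7]
grip_width: 0.0255
```

```bash
python3 -c "
from h import *
stat()
cv2.imwrite('pics/s2.png',ctrl.camera('side')[:,:,::-1])
crop('pics/s2.png',180,80,380,260,4,'pics/s2c.png')"
```

```text
time_s 4.625
ee_pos [0.6059 0.2304 0.0555]
eef_rot [ 3.1380e+00 -1.4000e-03  1.5017e+00]
force [ 0.143   0.0991 -2.6975]
moment [0.0017 0.0212 0.0171]
grip_width 0.0255
qpos [ 0.307   0.6815  1.3655 -0.      1.0908 -1.1947]
```

View pics/s2c.png

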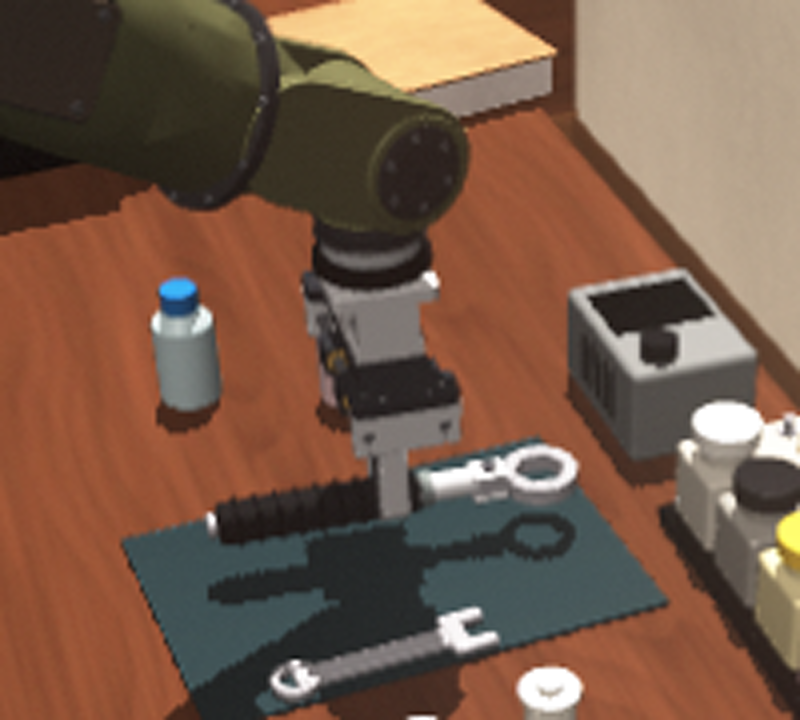

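```bash
python3 -c "
from h import *
plan([.62,-.14,.25],1.50)"
```

```text
t 4.67 turn [ 0.11 -0.04  0.1 ] shift [-368.3   40.9 -195.8]
```

drive_tool(increments=[[[0, 0, 0], [0, 0, -30], 0], [[0, 0, 0], [0, 0, -45], 0], [[0, 0, 0], [0, 0, -45], 0], [[0, 0, 0], [-10, 2, -40], 0], [[0, 0, 0], [-30, 4, -25], 0], [[0, 0, 0], [-40, 4, -10], 0], [[0, 0, 0], [-40, 4, 0], 0], [[0, 0, 0], [-40, 4, 0], 0], [[0, 0, 0], [-40, 4, 0], 0], [[0, 0, 0], [-40, 4, 0], 0], [[0, 0, 0], [-40, 4, 0], 0], [[0, 0, 0], [-40, 4, 0], 0], [[0, 0, 0], [-30, 4, 0], 0], [[0, 0, 0], [-18, 3, 0], 0], [[0, 0, 0], [0, 0, 0], 0], [[0, 0, 0], [0, 0, 0], 0]])

```text
time_s: 6.68
ee_pos: [0.6203, -0.1388, 0.2478]
eef_rot: [-3.141, -0.0, 1.503]
force: [0.1, -0.2, -3.2]
grip_width: 0.0256
```

```bash
python3 -c "
from h import *
stat()
import pickle
c=ctrl.calibration('wrist');cv2.imwrite('pics/w3.png',ctrl.camera('wrist')[:,:,::-1]);pickle.dump(c,open('w3.pkl','wb'))
print(proj(c,[[.59,-.214,.08]]))"
```

```text
time_s 6.675
ee_pos [ 0.6203 -0.1388  0.2478]
eef_rot [-3.1414e+00 -3.0000e-04  1.5025e+00]
force [ 0.1417 -0.1891 -3.1943]
moment [ 0.0133  0.045  -0.0104]
grip_width 0.0256
qpos [-2.7790e-01  4.7960e-01  1.2155e+00  2.0000e-04  1.4467e+00 -1.7804e+00]
[[226.42647718 200.09881624]]
```

View pics/w3.png

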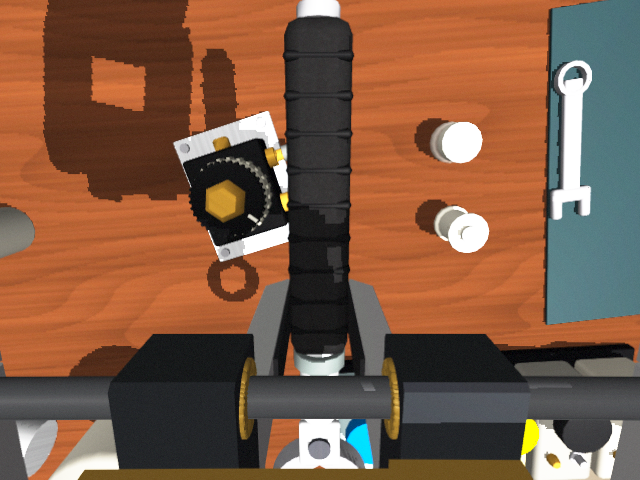

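```bash
python3 -c "
from h import *
crop('pics/w3.png',175,150,285,260,7,'pics/w3c.png')"
```

```text
(no output)
```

View pics/w3c.png

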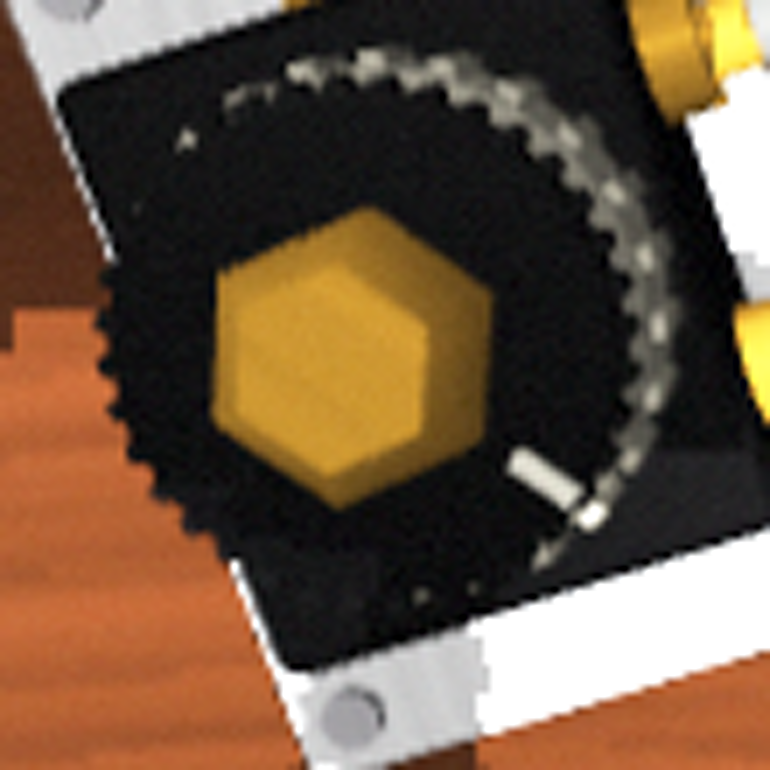

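```bash
python3 -c "
from h import *
import pickle
c=pickle.load(open('w3.pkl','rb'))
D=lambda x,y:(175+x/7-.43,150+y/7-.43)
T=[onz(c,*D(*p),.096) for p in((337,266),(430,322),(422,434),(328,476),(236,420),(238,308))]
T=np.array(T)[:,:2];m=T.mean(0);print(m, [ (np.degrees(np.arctan2(*(t-m)[::-1])).round(1),np.linalg.norm(t-m).round(4)) for t in T])
mk=onz(c,*D(545,478),.08)[:2];d=mk-m;print(mk,np.linalg.norm(d),np.degrees(np.arctan2(d[1],d[0])))
ctr=np.array([.591,-.213])
# ring
r=onz(c,320,475,.2278+.018);print(r)
print([ (p,onz(c,*p,.2278+.026).round(4)) for p in((319,15),(319,350),(318,448))])
"
```

```text
[ 0.58979379 -0.21391036] [(np.float64(169.9), np.float64(0.0121)), (np.float64(112.5), np.float64(0.0128)), (np.float64(50.1), np.float64(0.0123)), (np.float64(-9.5), np.float64(0.0122)), (np.float64(-67.5), np.float64(0.0127)), (np.float64(-129.2), np.float64(0.0125))]
[ 0.60652148 -0.19385483] 0.026115885005846416 50.169582750672575
[ 0.71095538 -0.1437296   0.2458    ]
[((319, 15), array([ 0.505 , -0.1306,  0.2538])), ((319, 350), array([ 0.6366, -0.1393,  0.2538])), ((318, 448), array([ 0.6876, -0.1432,  0.2538]))]
```

```bash
python3 -c "
from h import *
plan([.4864,-.1967,.135],1.405)"
```

```text
t 6.72 turn [-0.01 -0.01  5.61] shift [ -79.3 -122.6  112.9]
```

drive_tool(increments=[[[0, 0, 5.6], [0, 0, 0], 0], [[0, 0, 0], [-13, -20, 10], 0], [[0, 0, 0], [-25, -40, 25], 0], [[0, 0, 0], [-25, -40, 30], 0], [[0, 0, 0], [-16, -22, 28], 0], [[0, 0, 0], [0, 0, 15], 0], [[0, 0, 0], [0, 0, 5], 0], [[0, 0, 0], [0, 0, 0], 0], [[0, 0, 0], [0, 0, 0], 0]])

```text
time_s: 7.85
ee_pos: [0.4876, -0.1972, 0.1356]
eef_rot: [3.141, 0.0, 1.405]
force: [0.6, -0.5, -4.1]
grip_width: 0.0257
```

```bash
python3 -c "
from h import *
stat();plan([.4864,-.1967,.1],1.405)
for n in('scene','side'):
  cv2.imwrite(f'pics/{n}4.png',ctrl.camera(n)[:,:,::-1])
crop('pics/scene4.png',170,170,290,260,6.5,'pics/s4c.png')
crop('pics/side4.png',220,230,370,340,5.3,'pics/e4c.png')"
```

```text
time_s 7.85
ee_pos [ 0.4876 -0.1972  0.1356]
eef_rot [3.1405e+00 3.0000e-04 1.4048e+00]
force [ 0.5552 -0.4995 -4.057 ]
moment [-0.0025  0.0313 -0.0076]
grip_width 0.0257
qpos [-0.454   0.336   1.6873  0.      1.1171 -1.8588]
t 7.85 turn [ 0.06  0.02 -0.01] shift [ 0.3 -1.3 35.6]
```

View pics/s4c.png

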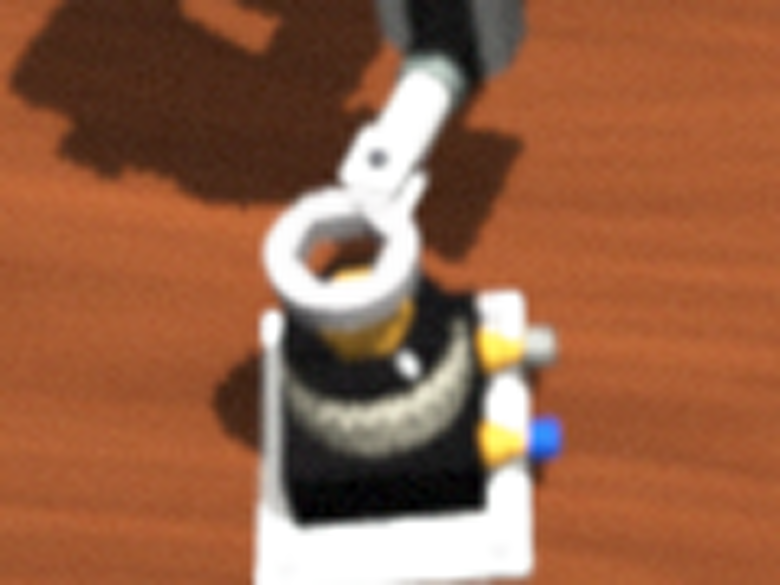

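View pics/e4c.png

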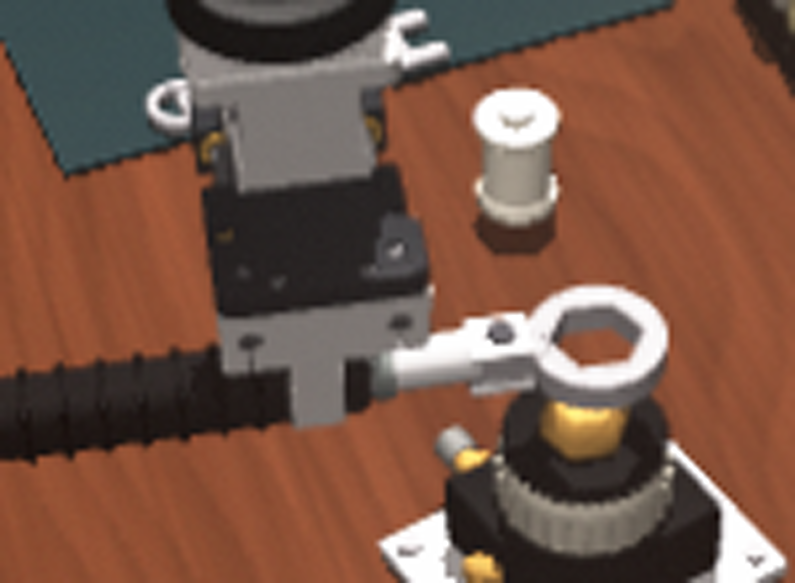

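```bash
python3 -c "
from h import *
s=ctrl.calibration('scene');e=ctrl.calibration('side')
S=lambda x,y:(170+x/6.5-.42,170+y/6.5-.42)
E=lambda x,y:(220+x/5.3-.4,230+y/5.3-.4)
print(tri(s,S(342,250),e,E(603,338)))
print(onz(s,*S(342,250),.1296),onz(e,*E(603,338),.1296))
print(tri(s,S(342,247),e,E(603,336)))
B=lambda x,y:(195+x/5.5-.4,195+y/5.5-.4)
D=lambda x,y:(270+x/5-.4,240+y/5-.4)
print(tri(s,B(170,120),e,D(304,335)),onz(s,*B(170,120),.096),onz(e,*D(304,335),.096))
print('pred from tcp', [.4876+.105*.9863,-.1972-.105*.165])
"
```

```text
(array([ 0.59410559, -0.21511357,  0.12879931]), np.float64(0.0024471223716848694))
[ 0.59355714 -0.21419325  0.1296    ] [ 0.59452339 -0.21697878  0.1296    ]
(array([ 0.59390869, -0.21510621,  0.13003871]), np.float64(0.002825564234468991))
(array([ 0.58906803, -0.21405561,  0.09159333]), np.float64(0.0016928557799311388)) [ 0.59152207 -0.21212715  0.096     ] [ 0.58803346 -0.21867357  0.096     ]
pred from tcp [0.5911615, -0.214525]
```

drive_tool(increments=[[[0, 0, 0], [0, -3, 8], 0], [[0, 0, 0], [0, 0, 7], 0], [[0, 0, 0], [0, 0, 2], 0], [[0, 0, 0], [0, 0, 2], 0], [[0, 0, 0], [0, 0, 0], 0]], squeeze=25)

```text
time_s: 8.57
ee_pos: [0.4839, -0.197, 0.1159]
eef_rot: [-3.142, 0.0, 1.404]
force: [-0.2, -0.6, -3.0]
grip_width: 0.026
```

```bash
python3 -c "
from h import *
stat()
for n in('scene','side'):
  cv2.imwrite(f'pics/{n}5.png',ctrl.camera(n)[:,:,::-1])
crop('pics/scene5.png',170,170,290,260,6.5,'pics/s5c.png')
crop('pics/side5.png',270,260,370,340,8,'pics/e5c.png')"
```

```text
time_s 8.575
ee_pos [ 0.4839 -0.197   0.1159]
eef_rot [-3.1415  0.      1.4039]
force [-0.1799 -0.5623 -3.0209]
moment [ 0.0847  0.0608 -0.0545]
grip_width 0.026
qpos [-0.4568  0.355   1.7131 -0.      1.0736 -1.8607]
```

View pics/s5c.png

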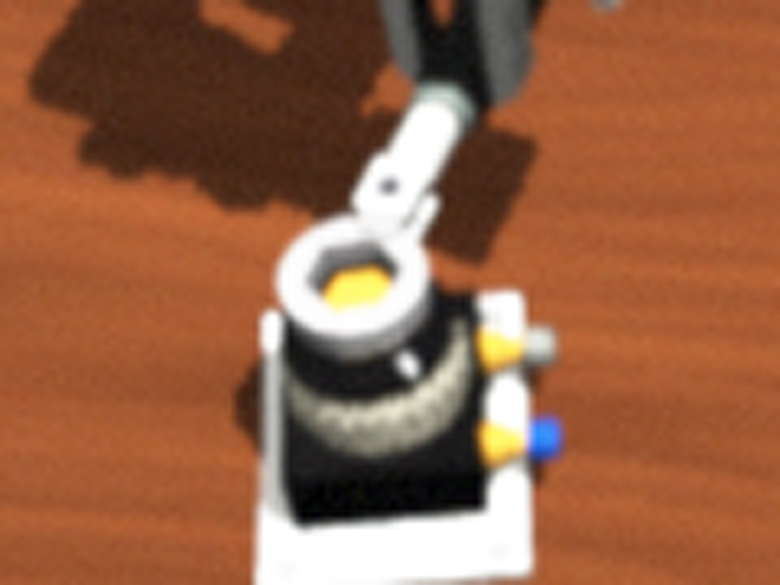

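View pics/e5c.png

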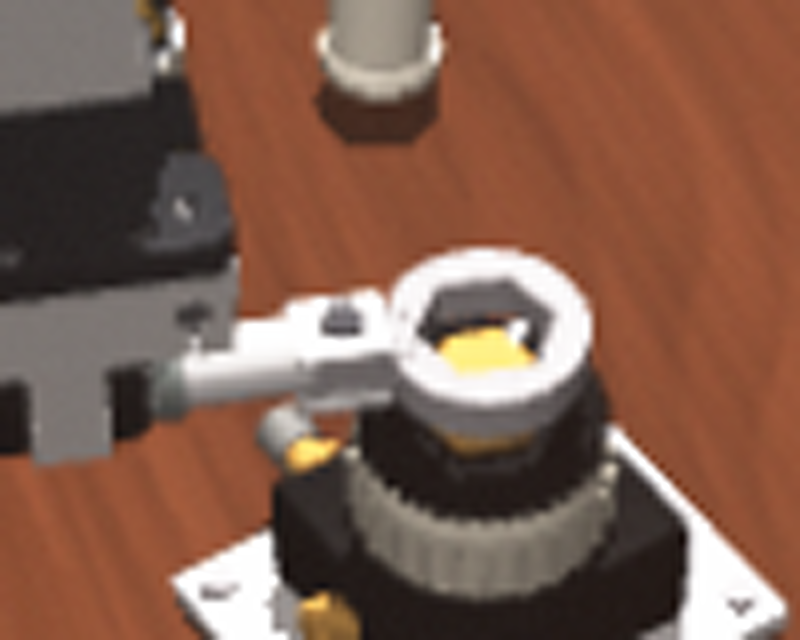

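drive_tool(increments=[[[0, 0, 0], [0, 0, 2], 0], [[0, 0, 0], [0, 0, 2], 0], [[0, 0, 0], [0, 0, 2], 0], [[0, 0, 0], [0, 0, 0], 0]])

```text
time_s: 9.18
ee_pos: [0.4838, -0.197, 0.1097]
eef_rot: [-3.141, -0.0, 1.404]
force: [0.3, -1.1, -2.8]
grip_width: 0.0258
```

```bash
python3 -c "
from h import *
stat()"
```

```text
time_s 9.175
ee_pos [ 0.4838 -0.197   0.1097]
eef_rot [-3.1412e+00 -1.0000e-04  1.4040e+00]
force [ 0.3279 -1.0785 -2.7604]
moment [ 0.0152  0.0444 -0.0056]
grip_width 0.0258
qpos [-0.4567  0.3632  1.7181 -0.      1.0607 -1.8606]
```

drive_tool(increments=[[[0, 0, 0], [0, 0, 2], 0], [[0, 0, 0], [0, 0, 2], 0], [[0, 0, 0], [0, 0, 2], 0], [[0, 0, 0], [0, 0, 2], 0], [[0, 0, 0], [0, 0, 0], 0]])

```text
time_s: 9.8
ee_pos: [0.4838, -0.197, 0.1018]
eef_rot: [-3.141, -0.0, 1.404]
force: [-0.2, -1.0, -3.0]
grip_width: 0.0257
```

```bash
python3 -c "
from h import *
stat()"
```

```text
time_s 9.8
ee_pos [ 0.4838 -0.197   0.1018]
eef_rot [-3.1413e+00 -1.0000e-04  1.4040e+00]
force [-0.2472 -1.0375 -3.0359]
moment [ 0.0189  0.1138 -0.0064]
grip_width 0.0257
qpos [-0.4567  0.3743  1.724  -0.      1.0436 -1.8607]
```

drive_tool(increments=[[[0, 0, 0], [0, 0, 1], 0], [[0, 0, 0], [0, 0, 1], 0], [[0, 0, 0], [0, 0, 0], 0], [[0, 0, 0], [0, 0, 0], 0]])

```text
time_s: 10.3
ee_pos: [0.4839, -0.197, 0.1]
eef_rot: [3.141, 0.0, 1.404]
force: [-0.0, -0.5, -2.3]
grip_width: 0.026
```

```bash
python3 -c "
from h import *
stat()
for n in('scene','side'):
  cv2.imwrite(f'pics/{n}6.png',ctrl.camera(n)[:,:,::-1])
crop('pics/scene6.png',170,170,290,260,6.5,'pics/s6c.png')
crop('pics/side6.png',270,260,370,340,8,'pics/e6c.png')"
```

```text
time_s 10.3
ee_pos [ 0.4839 -0.197   0.1   ]
eef_rot [3.1415 0.     1.404 ]
force [-0.0081 -0.4509 -2.2577]
moment [-0.0045  0.0159  0.0092]
grip_width 0.026
qpos [-0.4567  0.3768  1.7253 -0.      1.0394 -1.8607]
```

View pics/s6c.png

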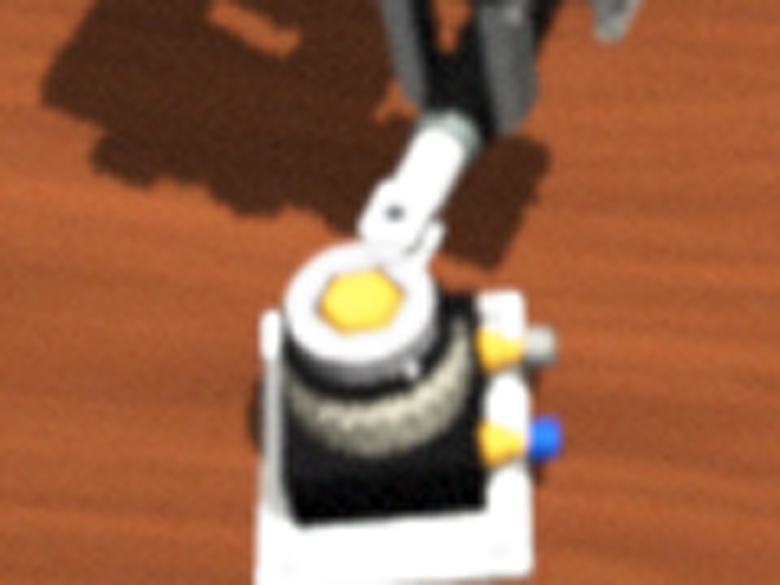

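View pics/e6c.png

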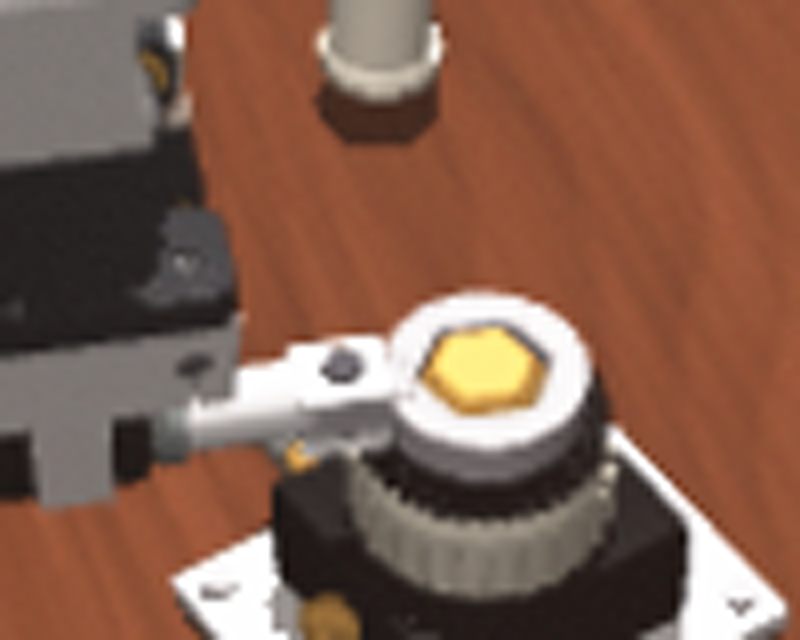

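drive_tool(increments=[[[0, 0, 0], [0, 0, 0.7], 0], [[0, 0, 0], [0, 0, 0.7], 0], [[0, 0, 0], [0, 0, 0], 0]], squeeze=15)

```text
time_s: 10.78
ee_pos: [0.4839, -0.197, 0.0986]
eef_rot: [-3.142, -0.0, 1.404]
force: [-0.6, 0.3, -0.9]
grip_width: 0.0259
```

```bash
python3 -c "
from h import *
stat()"
```

```text
time_s 10.775
ee_pos [ 0.4839 -0.197   0.0986]
eef_rot [-3.1415 -0.      1.404 ]
force [-0.6401  0.3069 -0.8777]
moment [0.1327 0.1773 0.0723]
grip_width 0.0259
qpos [-0.4567  0.3789  1.7264  0.      1.0364 -1.8607]
```

drive_tool(increments=[[[0, 0, 1], [1.9, 0, 0], 0], [[0, 0, 2], [3.7, 0.07, 0], 0], [[0, 0, 2], [3.7, 0.07, 0], 0], [[0, 0, 2], [3.7, 0.07, 0], 0], [[0, 0, 2], [3.7, 0.07, 0], 0], [[0, 0, 2], [3.7, 0.07, 0], 0]], squeeze=15)

```text
time_s: 11.52
ee_pos: [0.4884, -0.1771, 0.0982]
eef_rot: [-3.139, 0.001, 1.21]
force: [-7.4, -0.6, 0.4]
grip_width: 0.0253
```

```bash
cat >> h.py <<'E'
def turnstat():
    o=ctrl.get_obs();C=np.array([.590,-.2147]);p=o['ee_pos'][:2]-C
    y=o['eef_rot'][2];x=np.array([np.cos(y),np.sin(y)]);yt=np.array([np.sin(y),-np.cos(y)])
    f=np.array(o['force'])[:2]
    print('t %.2f r %.1f handle ang %.2f (tool %.2f) F_tan %.2f F_rad %.2f Fz %.2f Mz %.3f z %.4f w %.4f'%(o['time_s'],np.hypot(*p)*1e3,np.degrees(np.arctan2(p[1],p[0])),np.degrees(y)+90,f@x,f@yt,o['force'][2],o['moment'][2],o['ee_pos'][2],o['grip_width']))
E
python3 -c "
from h import *
turnstat()"
```

```text
t 11.53 r 108.4 handle ang 159.67 (tool 159.34) F_tan -3.22 F_rad -6.73 Fz 0.36 Mz 0.105 z 0.0982 w 0.0253
```

drive_tool(increments=[[[0, 0, 2], [3.7, -0.4, 0], 0], [[0, 0, 2], [3.7, -0.4, 0], 0], [[0, 0, 1], [1.9, 0, 0], 0]])

```text
time_s: 11.9
ee_pos: [0.4919, -0.1684, 0.0984]
eef_rot: [-3.141, 0.0, 1.124]
force: [-1.7, -2.8, -4.2]
grip_width: 0.0258
```

```bash
python3 -c "
from h import *
turnstat()"
```

```text
t 11.90 r 108.5 handle ang 154.73 (tool 154.39) F_tan -3.32 F_rad -0.35 Fz -4.24 Mz 0.070 z 0.0984 w 0.0258
```

drive_tool(increments=[[[0, 0, 1], [1.9, 0, 0], 0], [[0, 0, 1], [1.9, 0, 0], 0], [[0, 0, 1], [1.9, 0, 0], 0]])

```text
time_s: 12.28
ee_pos: [0.4945, -0.1633, 0.0985]
eef_rot: [-3.141, 0.0, 1.071]
force: [-1.4, -3.3, -3.0]
grip_width: 0.0257
```

```bash
python3 -c "
from h import *
turnstat()"
```

```text
t 12.28 r 108.5 handle ang 151.70 (tool 151.38) F_tan -3.62 F_rad 0.32 Fz -2.99 Mz 0.013 z 0.0985 w 0.0257
```

drive_tool(increments=[[[0, 0, 1], [1.9, 0, 0.2], 0], [[0, 0, 1], [1.9, 0, 0.2], 0], [[0, 0, 1], [1.9, 0, 0], 0]])

```text
time_s: 12.65
ee_pos: [0.4974, -0.1583, 0.0982]
eef_rot: [3.142, 0.0, 1.019]
force: [-1.8, -2.5, -1.9]
grip_width: 0.0257
```

```bash
python3 -c "
from h import *
turnstat()"
```

```text
t 12.65 r 108.5 handle ang 148.66 (tool 148.37) F_tan -3.11 F_rad -0.23 Fz -1.86 Mz -0.024 z 0.0982 w 0.0257
```

drive_tool(increments=[[[0, 0, 1], [1.9, 0, 0], 0], [[0, 0, 1], [1.9, 0, 0], 0], [[0, 0, 1], [1.9, 0, 0], 0]])

```text
time_s: 13.02
ee_pos: [0.5005, -0.1535, 0.0982]
eef_rot: [3.141, 0.0, 0.966]
force: [-2.1, -2.7, -1.8]
grip_width: 0.0258
```

```bash
python3 -c "
from h import *
turnstat()"
```

```text
t 13.03 r 108.4 handle ang 145.64 (tool 145.37) F_tan -3.40 F_rad -0.21 Fz -1.84 Mz -0.042 z 0.0982 w 0.0258
```

drive_tool(increments=[[[0, 0, 1], [1.9, 0, 0], 0], [[0, 0, 1], [1.9, 0, 0], 0], [[0, 0, 1], [1.9, 0, 0], 0]])

```text
time_s: 13.4
ee_pos: [0.5039, -0.1489, 0.0982]
eef_rot: [3.141, 0.0, 0.914]
force: [-1.8, -5.1, -1.9]
grip_width: 0.0257
```

```bash
python3 -c "
from h import *
turnstat()"
```

```text
t 13.40 r 108.4 handle ang 142.63 (tool 142.37) F_tan -5.13 F_rad 1.71 Fz -1.93 Mz -0.052 z 0.0982 w 0.0257
```

drive_tool(increments=[[[0, 0, 1], [1.9, 0, 0], 0], [[0, 0, 0], [0, 0, 0], 0]])

```text
time_s: 13.65
ee_pos: [0.5051, -0.1474, 0.0982]
eef_rot: [3.141, -0.0, 0.898]
force: [-1.2, -4.2, -1.7]
grip_width: 0.026
```

```bash
python3 -c "
from h import *
turnstat()"
```

```text
t 13.65 r 108.4 handle ang 141.60 (tool 141.43) F_tan -4.09 F_rad 1.67 Fz -1.72 Mz -0.116 z 0.0982 w 0.0260
```

drive_tool(increments=[[[0, 0, 1], [1.9, 0, 0], 0], [[0, 0, 0], [0, 0, 0], 0]])

```text
time_s: 13.9
ee_pos: [0.5062, -0.146, 0.0982]
eef_rot: [3.141, -0.0, 0.88]
force: [-1.0, -5.1, -1.5]
grip_width: 0.0257
```

```bash
python3 -c "
from h import *
turnstat()"
```

```text
t 13.90 r 108.4 handle ang 140.65 (tool 140.44) F_tan -4.54 F_rad 2.49 Fz -1.53 Mz -0.172 z 0.0982 w 0.0257
```

```bash
python3 -c "
from h import *
for n in('scene','side','wrist'):
  cv2.imwrite(f'pics/{n}7.png',ctrl.camera(n)[:,:,::-1])
crop('pics/scene7.png',190,150,290,250,6,'pics/s7c.png')
crop('pics/side7.png',240,250,360,340,6.5,'pics/e7c.png')"
```

```text
(no output)
```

View pics/s7c.png

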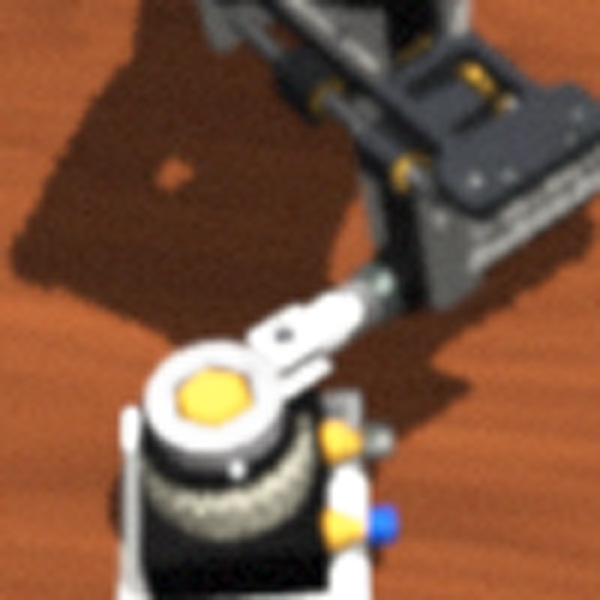

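View pics/e7c.png

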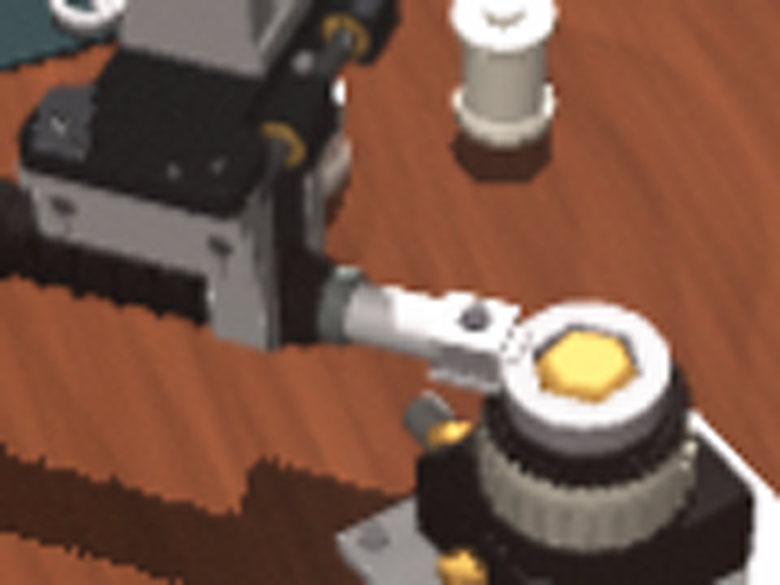

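View pics/wrist7.png

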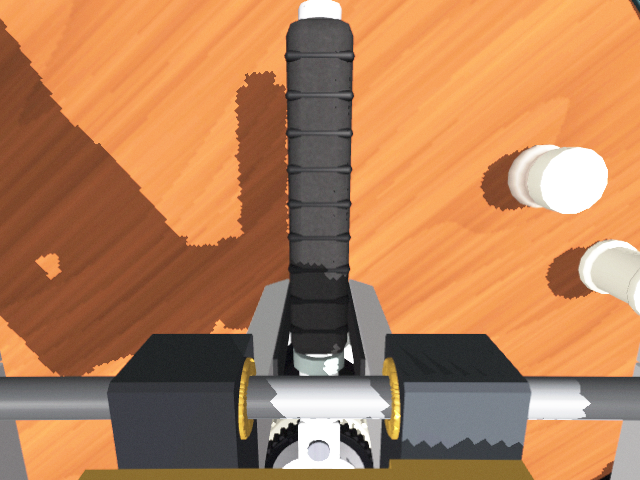

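```bash
python3 -c "
from h import *
s=ctrl.calibration('scene')
m=onz(s,190+238/6-.4,150+466/6-.4,.08);print(m);d=m-np.array([.590,-.2147,.08]);print(np.linalg.norm(d),np.degrees(np.arctan2(d[1],d[0])))"
```

```text
[ 0.61009294 -0.20102103  0.08      ]
0.024307213184453537 34.24644367691249
```

drive_tool(increments=[[[0, 0, 1], [1.9, 0, 0], 0], [[0, 0, 0], [0, 0, 0], 0]])

```text
time_s: 14.3
ee_pos: [0.5074, -0.1445, 0.0982]
eef_rot: [3.141, -0.0, 0.863]
force: [-0.2, -4.7, -2.4]
grip_width: 0.026
```

```bash
python3 -c "
from h import *
turnstat()"
```

```text
t 14.30 r 108.4 handle ang 139.65 (tool 139.44) F_tan -3.69 F_rad 2.86 Fz -2.40 Mz -0.193 z 0.0982 w 0.0260
```

```bash
python3 -c "
from h import *
s=ctrl.calibration('scene');e=ctrl.calibration('side')
S=lambda p:(190+p[0]/6-.4,150+p[1]/6-.4)
E=lambda p:(240+p[0]/6.5-.4,250+p[1]/6.5-.4)
a=lambda d:np.degrees(np.arctan2(d[1],d[0])).round(1)
for c,f,pts in((s,S,((214,398),(285,335),(378,275))),(e,E,((586,366),(474,318),(340,292)))):
  r=onz(c,*f(pts[0]),.094);p=onz(c,*f(pts[1]),.098);t=onz(c,*f(pts[2]),.099)
  print(r.round(4),p.round(4),t.round(4),'ring->pin',a(p-r),np.linalg.norm(p-r).round(4),'pin->tube',a(t-p),np.linalg.norm(t-p).round(4))
"
```

```text
[ 0.5887 -0.2137  0.094 ] [ 0.5571 -0.1919  0.098 ] [ 0.5225 -0.1614  0.099 ] ring->pin 145.5 0.0386 pin->tube 138.5 0.0461
[ 0.5882 -0.2147  0.094 ] [ 0.5613 -0.187   0.098 ] [ 0.5252 -0.1627  0.099 ] ring->pin 134.2 0.0388 pin->tube 146.1 0.0436
```

```bash
python3 -c "
from h import *
cv2.imwrite('pics/wrist8.png',ctrl.camera('wrist')[:,:,::-1])
a=[cv2.resize(cv2.imread(f'pics/{n}.png')[405:475,250:390],None,fx=4,fy=4,interpolation=cv2.INTER_CUBIC)[:190 if 0 else 280] for n in('w3','wrist8')]
cv2.imwrite('pics/cmp.png',np.vstack(a))"
```

```text
(no output)
```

View pics/cmp.png

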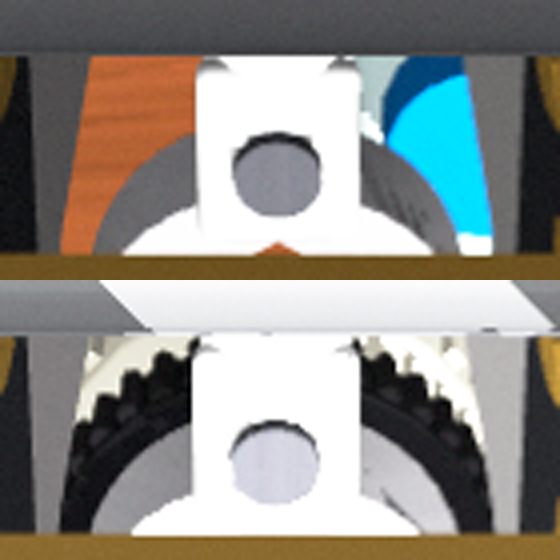

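drive_tool(increments=[[[0, 0, 0.8], [1.9, 0.2, 0], 0], [[0, 0, 0.8], [1.9, 0.2, 0], 0]])

```text
time_s: 14.6
ee_pos: [0.5098, -0.1419, 0.0981]
eef_rot: [-3.141, 0.001, 0.834]
force: [-4.6, -4.8, -0.1]
grip_width: 0.0259
```

```bash
python3 -c "
from h import *
turnstat()"
```

```text
t 14.60 r 108.3 handle ang 137.79 (tool 137.81) F_tan -6.59 F_rad -0.19 Fz -0.09 Mz -0.312 z 0.0981 w 0.0259
```

drive_tool(increments=[[[0, 0, 0.8], [1.9, 0, 0], 0], [[0, 0, 0], [0, 0, 0], 0]])

```text
time_s: 14.85
ee_pos: [0.5108, -0.1407, 0.098]
eef_rot: [-3.141, 0.001, 0.821]
force: [-5.5, -7.1, -0.7]
grip_width: 0.026
```

```bash
cat > ck.py <<'E'
from h import *
import sys
turnstat()
im=ctrl.camera('wrist')[:,:,::-1].copy();cv2.imwrite(f'pics/wk{sys.argv[1]}.png',im)
cv2.imwrite(f'pics/ck{sys.argv[1]}.png',cv2.resize(im[405:475,250:390],None,fx=4,fy=4,interpolation=cv2.INTER_CUBIC))
E
python3 ck.py 1
```

```text
t 14.85 r 108.4 handle ang 136.93 (tool 137.02) F_tan -9.01 F_rad 0.81 Fz -0.73 Mz -0.228 z 0.0980 w 0.0260
```

View pics/ck1.png

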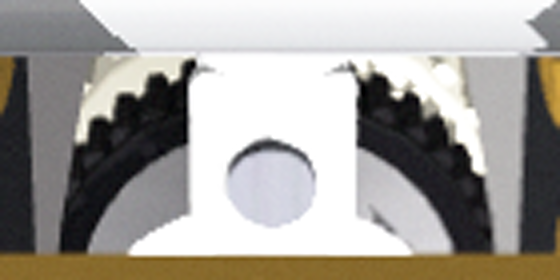

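drive_tool(increments=[[[0, 0, 0.8], [1.5, 0, 0], 0], [[0, 0, 0], [0, 0, 0], 0]])

```text
time_s: 15.15
ee_pos: [0.5118, -0.1398, 0.098]
eef_rot: [-3.141, 0.001, 0.807]
force: [-4.7, -7.9, 0.4]
grip_width: 0.026
```

```bash
python3 ck.py 2
```

```text
t 15.15 r 108.3 handle ang 136.23 (tool 136.23) F_tan -8.99 F_rad 2.07 Fz 0.42 Mz -0.253 z 0.0980 w 0.0260
```

View pics/ck2.png

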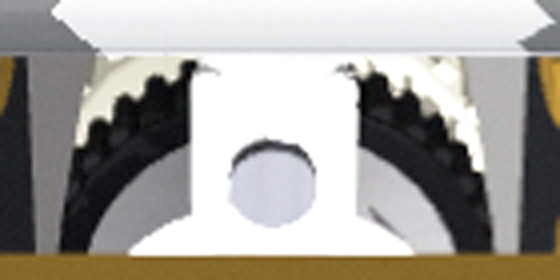

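drive_tool(increments=[[[0, 0, 0.8], [1.5, 0, 0], 0], [[0, 0, 0.8], [1.5, 0, 0], 0]])

```text
time_s: 15.45
ee_pos: [0.5136, -0.1379, 0.098]
eef_rot: [-3.141, 0.002, 0.779]
force: [-7.9, -11.3, -0.0]
grip_width: 0.0259
```

```bash
python3 ck.py 3
```

```text
t 15.45 r 108.3 handle ang 134.86 (tool 134.62) F_tan -13.57 F_rad 2.51 Fz -0.02 Mz -0.114 z 0.0980 w 0.0259
```

View pics/ck3.png

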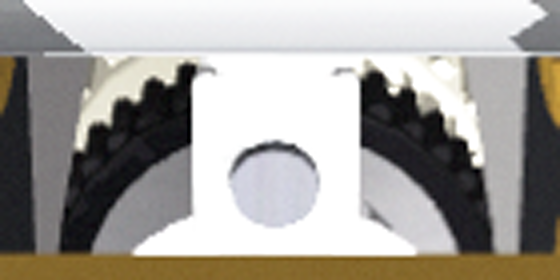

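drive_tool(increments=[[[0, 0, 0.6], [1.5, 0, 0], 0], [[0, 0, 0.6], [1.5, 0, 0], 0]])

```text
time_s: 15.75
ee_pos: [0.5154, -0.1361, 0.0978]
eef_rot: [-3.14, 0.003, 0.758]
force: [-10.7, -13.3, 0.3]
grip_width: 0.0262
```

```bash
python3 ck.py 4
```

```text
t 15.75 r 108.4 handle ang 133.50 (tool 133.42) F_tan -16.91 F_rad 2.35 Fz 0.28 Mz -0.258 z 0.0978 w 0.0262
```

View pics/ck4.png

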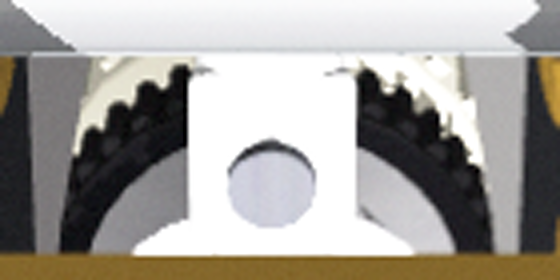

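drive_tool(increments=[[[0, 0, 1.4], [1.5, 0, 0], 0], [[0, 0, 1.4], [1.5, 0, 0], 0]])

```text
time_s: 16.05
ee_pos: [0.5178, -0.134, 0.0979]
eef_rot: [-3.141, 0.003, 0.708]
force: [-7.5, -11.5, -0.5]
grip_width: 0.0259
```

```bash
python3 ck.py 5
```

```text
t 16.05 r 108.3 handle ang 131.82 (tool 130.59) F_tan -13.18 F_rad 3.90 Fz -0.51 Mz -0.081 z 0.0979 w 0.0259
```

View pics/ck5.png

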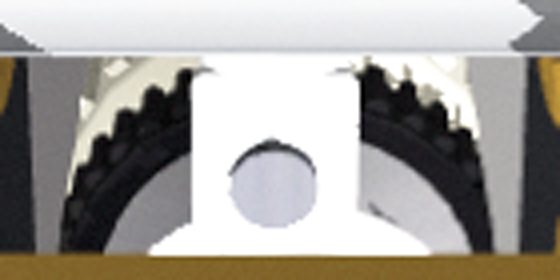

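drive_tool(increments=[[[0, 0, 1.3], [1.5, 0, 0], 0], [[0, 0, 1.3], [1.5, 0, 0], 0]])

```text
time_s: 16.35
ee_pos: [0.5202, -0.132, 0.0979]
eef_rot: [-3.141, 0.002, 0.663]
force: [-7.8, -11.3, -0.8]
grip_width: 0.0259
```

```bash
python3 ck.py 6
```

```text
t 16.35 r 108.2 handle ang 130.16 (tool 128.00) F_tan -13.06 F_rad 4.09 Fz -0.81 Mz -0.030 z 0.0979 w 0.0259
```

View pics/ck6.png

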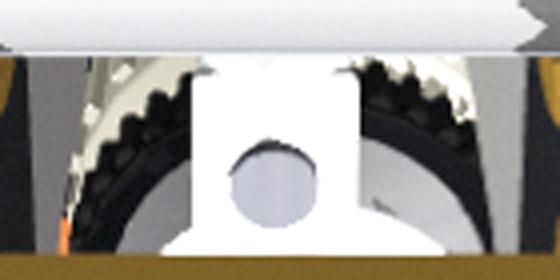

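drive_tool(increments=[[[0, 0, 1.3], [1.6, 0, 0], 0], [[0, 0, 1.3], [1.6, 0, 0], 0], [[0, 0, 0], [0, 0, 0], 0]])

```text
time_s: 16.77
ee_pos: [0.5229, -0.13, 0.0979]
eef_rot: [-3.141, 0.002, 0.618]
force: [-7.9, -11.4, -0.8]
grip_width: 0.0258
```

```bash
python3 ck.py 7; python3 -c "
from h import *
s=ctrl.camera('scene')[:,:,::-1];cv2.imwrite('pics/s9.png',s);crop('pics/s9.png',190,150,290,250,6,'pics/s9c.png')"
```

```text
t 16.77 r 108.1 handle ang 128.41 (tool 125.42) F_tan -13.07 F_rad 4.72 Fz -0.84 Mz -0.074 z 0.0979 w 0.0258
```

View pics/ck7.png

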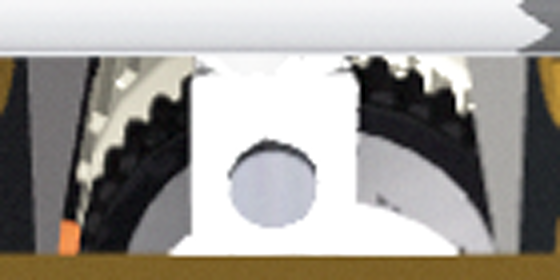

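View pics/s9c.png

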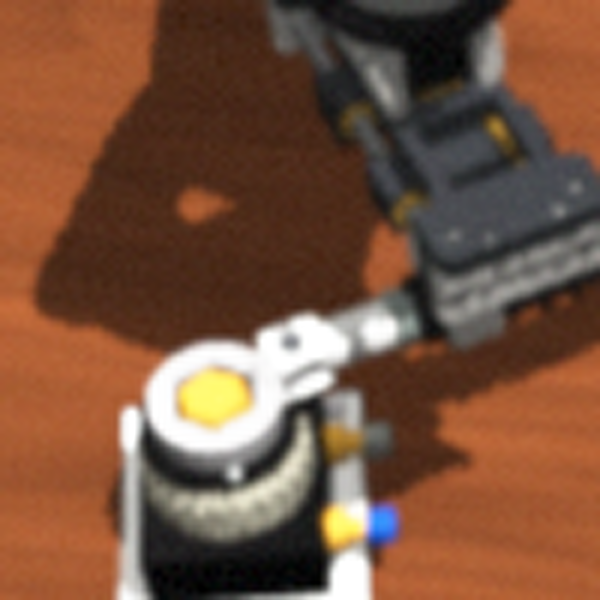

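drive_tool(increments=[[[0, 0, -1.3], [-1.6, 0, 0], 0], [[0, 0, -1.3], [-1.6, 0, 0], 0], [[0, 0, -1.3], [-1.5, 0, 0], 0], [[0, 0, -1.3], [-1.5, 0, 0], 0], [[0, 0, -1.4], [-1.5, 0, 0], 0], [[0, 0, -1.4], [-1.5, 0, 0], 0], [[0, 0, -0.8], [-1.5, 0, 0], 0]])

```text
time_s: 17.75
ee_pos: [0.5144, -0.137, 0.0979]
eef_rot: [-3.141, 0.002, 0.773]
force: [-5.4, -9.6, -0.5]
grip_width: 0.026
```

```bash
python3 ck.py 8
```

```text
t 17.75 r 108.4 handle ang 134.19 (tool 134.27) F_tan -10.62 F_rad 3.11 Fz -0.55 Mz -0.180 z 0.0979 w 0.0260
```

View pics/ck8.png

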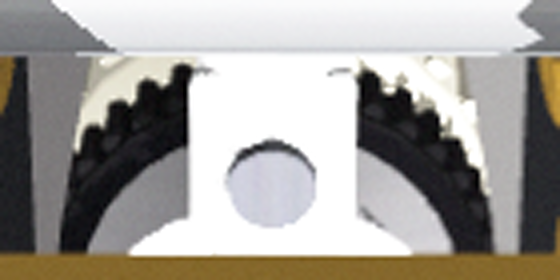

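drive_tool(increments=[[[0, 0, -1], [-1.9, 0, 0], 0], [[0, 0, -1], [-1.9, 0, 0], 0], [[0, 0, -1], [-1.9, 0, 0], 0], [[0, 0, 0], [0, 0, 0], 0]])

```text
time_s: 18.3
ee_pos: [0.5114, -0.1399, 0.0982]
eef_rot: [3.142, -0.0, 0.824]
force: [0.9, -1.3, -2.9]
grip_width: 0.0261
```

```bash
python3 -c "
from h import *
turnstat()"
```

```text
t 18.30 r 108.5 handle ang 136.42 (tool 137.24) F_tan -0.31 F_rad 1.52 Fz -2.92 Mz -0.443 z 0.0982 w 0.0261
```

drive_tool(increments=[[[0, 0, 0], [-1.9, 0, 0], 0], [[0, 0, 0], [-1.0, 0, 0], 0], [[0, 0, 0], [0, 0, 0], 0]])

```text
time_s: 18.68
ee_pos: [0.5097, -0.1418, 0.0982]
eef_rot: [3.141, -0.001, 0.825]
force: [4.2, 1.6, -3.2]
grip_width: 0.0261
```

```bash
python3 -c "
from h import *
turnstat()"
```

```text
t 18.68 r 108.5 handle ang 137.77 (tool 137.28) F_tan 4.01 F_rad 2.05 Fz -3.24 Mz 0.255 z 0.0982 w 0.0261
```

drive_tool(increments=[[[0, 0, 0], [1.2, 0.3, 0], 0], [[0, 0, 0], [0, 0, 0], 0]], squeeze=8)

```text
time_s: 18.92
ee_pos: [0.5101, -0.1414, 0.0981]
eef_rot: [-3.141, 0.001, 0.825]
force: [-1.8, 1.3, -1.2]
grip_width: 0.0259
```

```bash
python3 -c "
from h import *
turnstat()"
```

```text
t 18.93 r 108.4 handle ang 137.45 (tool 137.25) F_tan -0.26 F_rad -2.17 Fz -1.18 Mz -0.073 z 0.0981 w 0.0259
```

drive_tool(increments=[[[0, 0, 0], [0, -0.3, 0], 0], [[0, 0, 0], [0, 0, 0], 0], [[0, 0, 0], [0, 0, 0], 0], [[0, 0, 0], [0, 0, -1.5], 0], [[0, 0, 0], [0, 0, -2], 0], [[0, 0, 0], [0, 0, -2], 0], [[0, 0, 0], [0, 0, -2], 0]], squeeze=45)

```text
time_s: 19.8
ee_pos: [0.51, -0.1416, 0.105]
eef_rot: [-3.141, 0.001, 0.824]
force: [4.5, -6.8, -13.0]
grip_width: 0.0256
```

```bash
python3 -c "
from h import *
turnstat()"
```

```text
t 19.80 r 108.4 handle ang 137.55 (tool 137.24) F_tan -1.90 F_rad 7.93 Fz -12.97 Mz 0.028 z 0.1050 w 0.0256
```

drive_tool(increments=[[[0, 0, 0], [0, 0.8, 0], 0], [[0, 0, 0], [0, 0.3, -1], 0], [[0, 0, 0], [0, 0, 0], 0]])

```text
time_s: 20.18
ee_pos: [0.5104, -0.1418, 0.1061]
eef_rot: [-3.14, 0.001, 0.825]
force: [-2.2, -1.1, -11.9]
grip_width: 0.0255
```

```bash
python3 -c "
from h import *
turnstat()
cv2.imwrite('pics/side10.png',ctrl.camera('side')[:,:,::-1])
crop('pics/side10.png',240,250,360,340,6.5,'pics/e10c.png')"
```

```text
t 20.18 r 108.0 handle ang 137.51 (tool 137.24) F_tan -2.36 F_rad -0.88 Fz -11.86 Mz -0.045 z 0.1061 w 0.0255
```

View pics/e10c.png

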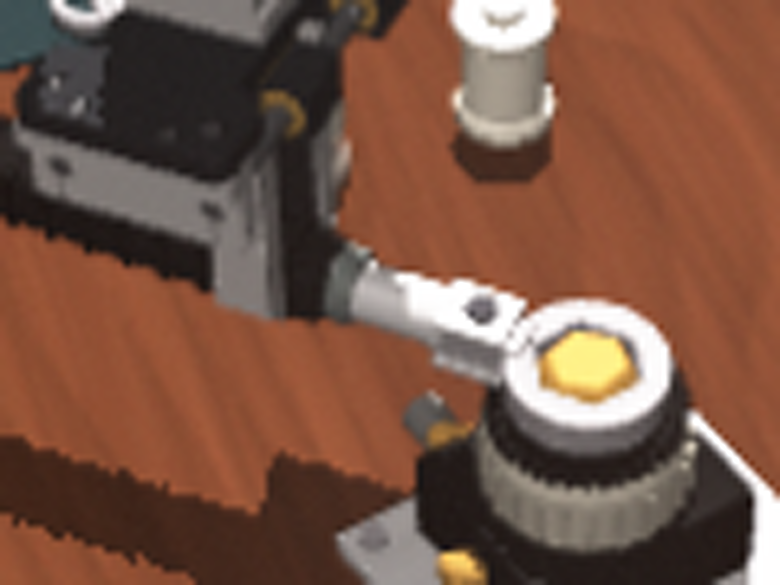

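drive_tool(increments=[[[0, 0, 0], [0, 0, 2], 0], [[0, 0, 0], [0, 0, 2], 0], [[0, 0, 0], [0, 0, 2], 0], [[0, 0, 0], [0, 0, 1.8], 0], [[0, 0, 0], [0, 0, 0], 0]], squeeze=12)

```text
time_s: 20.85
ee_pos: [0.5112, -0.1419, 0.0998]
eef_rot: [3.141, -0.0, 0.825]
force: [-6.9, 0.7, 0.8]
grip_width: 0.0259
```

```bash
python3 -c "
from h import *
turnstat()"
```

```text
t 20.85 r 107.3 handle ang 137.30 (tool 137.25) F_tan -4.16 F_rad -5.51 Fz 0.75 Mz -0.093 z 0.0998 w 0.0259
```

drive_tool(increments=[[[0, 0, -1], [-1.9, -0.8, 0], 0], [[0, 0, -1], [-1.9, 0, 0], 0], [[0, 0, -1], [-1.9, 0, 0], 0], [[0, 0, 0], [0, 0, 0], 0]])

```text
time_s: 21.35
ee_pos: [0.5071, -0.1461, 0.0992]
eef_rot: [3.14, -0.0, 0.877]
force: [2.0, -3.3, -1.9]
grip_width: 0.0259
```

```bash
python3 -c "
from h import *
turnstat()"
```

```text
t 21.35 r 107.6 handle ang 140.41 (tool 140.25) F_tan -1.28 F_rad 3.64 Fz -1.93 Mz -0.070 z 0.0992 w 0.0259
```

drive_tool(increments=[[[0, 0, -1], [-1.9, 0.4, 0.5], 0], [[0, 0, -1], [-1.9, 0, 0.3], 0], [[0, 0, 0], [0, 0, 0], 0]])

```text
time_s: 21.72
ee_pos: [0.5044, -0.149, 0.098]
eef_rot: [-3.141, -0.0, 0.912]
force: [1.1, -1.0, -1.5]
grip_width: 0.0258
```

```bash
python3 -c "
from h import *
turnstat()
for n in('scene','side'):
  cv2.imwrite(f'pics/{n}11.png',ctrl.camera(n)[:,:,::-1])
crop('pics/scene11.png',195,190,265,240,9,'pics/s11c.png')
crop('pics/side11.png',240,250,360,340,6.5,'pics/e11c.png')"
```

```text
t 21.73 r 107.9 handle ang 142.46 (tool 142.26) F_tan -0.13 F_rad 1.43 Fz -1.46 Mz -0.035 z 0.0980 w 0.0258
```

View pics/e11c.png

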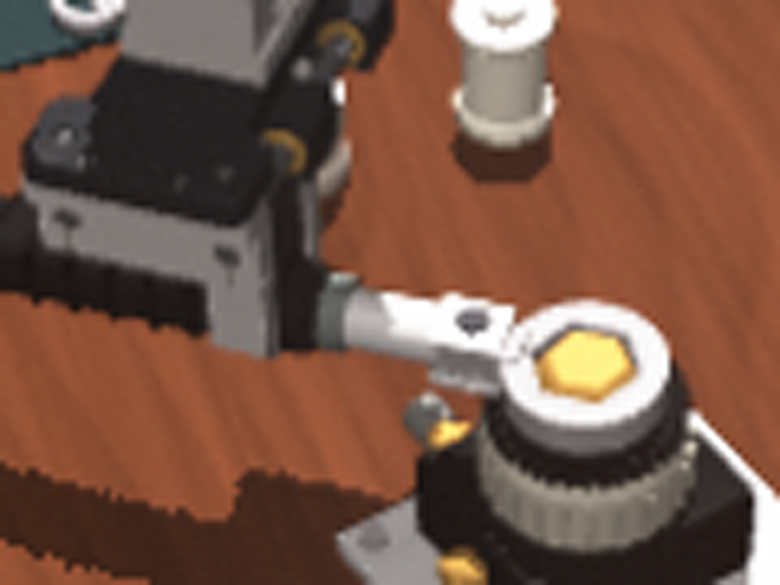

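View pics/s11c.png

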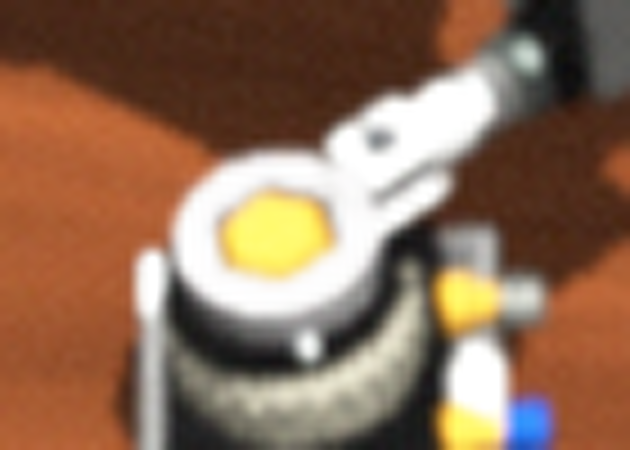

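drive_tool(increments=[[[0, 0, -1], [-1.9, 0.2, 0], 0], [[0, 0, -1], [-1.9, 0, 0], 0], [[0, 0, 0], [0, 0, 0], 0]], squeeze=12)

```text
time_s: 22.2
ee_pos: [0.5022, -0.152, 0.098]
eef_rot: [-3.141, -0.0, 0.947]
force: [-0.3, 1.8, -1.5]
grip_width: 0.0262
```

```bash
python3 -c "
from h import *
turnstat()"
```

```text
t 22.20 r 107.8 handle ang 144.47 (tool 144.26) F_tan 1.28 F_rad -1.24 Fz -1.47 Mz 0.097 z 0.0980 w 0.0262
```

drive_tool(increments=[[[0, 0, 0], [0, 0, 0], 0], [[0, 0, 0], [0, 0, 0], 0], [[0, 0, 0], [0, 0, -1.5], 0], [[0, 0, 0], [0, 0, -1.5], 0], [[0, 0, 0], [0, 0, 0], 0]], squeeze=60)

```text
time_s: 22.82
ee_pos: [0.5024, -0.1521, 0.1011]
eef_rot: [3.142, 0.0, 0.947]
force: [-1.0, 0.1, -3.5]
grip_width: 0.026
```

```bash
python3 -c "
from h import *
turnstat();print(ctrl.get_obs()['moment'])"
```

```text
t 22.82 r 107.7 handle ang 144.47 (tool 144.24) F_tan -0.45 F_rad -0.88 Fz -3.52 Mz -0.032 z 0.1011 w 0.0260
[ 0.00374333  0.08556866 -0.03182173]
```

Fz equals the wrench's weight, so the ring is coming free. I'll keep lifting.

drive_tool(increments=[[[0, 0, 0], [0, 0, -2], 0], [[0, 0, 0], [0, 0, -2], 0], [[0, 0, 0], [0, 0, -2], 0], [[0, 0, 0], [0, 0, 0], 0]])

```text
time_s: 23.32
ee_pos: [0.5025, -0.1521, 0.1072]
eef_rot: [3.141, -0.0, 0.947]
force: [0.1, 0.3, -4.3]
grip_width: 0.0254
```

```bash
python3 -c "
from h import *
turnstat();print(ctrl.get_obs()['moment'])"
```

```text
t 23.32 r 107.6 handle ang 144.43 (tool 144.24) F_tan 0.28 F_rad -0.10 Fz -4.27 Mz -0.004 z 0.1072 w 0.0254
[ 0.00755996  0.02998717 -0.00396685]
```

drive_tool(increments=[[[0, 0, 0], [0, 0, -3], 0], [[0, 0, 0], [0, 0, -3], 0], [[0, 0, 0], [0, 0, -4], 0], [[0, 0, 0], [0, 0, -10], 0], [[0, 0, 0], [0, 0, -25], 0], [[0, 0, 0], [0, 0, -30], 0], [[0, 0, 0], [0, 0, 0], 0]])

```text
time_s: 24.2
ee_pos: [0.5032, -0.1524, 0.1842]
eef_rot: [3.137, -0.001, 0.947]
force: [0.0, 0.2, -4.2]
grip_width: 0.0251
```

```bash
python3 -c "
from h import *
turnstat()
for n in('scene','side'):
  cv2.imwrite(f'pics/{n}12.png',ctrl.camera(n)[:,:,::-1])
crop('pics/scene12.png',180,130,280,230,5.5,'pics/s12c.png')
crop('pics/side12.png',200,190,370,340,4.7,'pics/e12c.png')
plan([.605,.228,.20],1.503)"
```

```text
t 24.20 r 106.8 handle ang 144.31 (tool 144.24) F_tan 0.21 F_rad -0.12 Fz -4.18 Mz -0.004 z 0.1842 w 0.0251
t 24.3 turn [-3.000e-02  0.000e+00 -3.187e+01] shift [386.1  76.9 -18.6]
```

View pics/e12c.png

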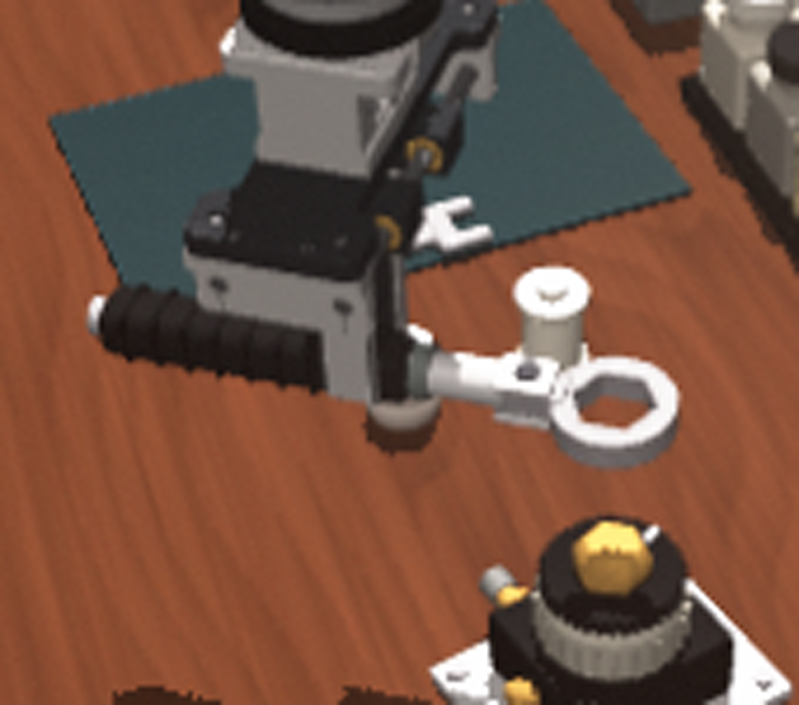

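View pics/s12c.png

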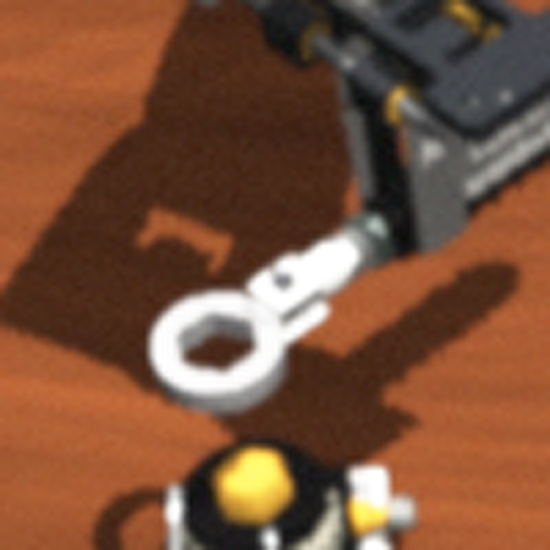

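```bash
python3 -c "
from h import *
s=ctrl.calibration('scene');e=ctrl.calibration('side')
m=onz(s,180+268/5.5-.4,130+540/5.5-.4,.08);n=onz(e,200+652/4.7-.4,190+535/4.7-.4,.08)
print(m,n,np.linalg.norm(m-[.6042,-.1957,.08]),np.linalg.norm(n-[.6063,-.1937,.08]))"
```

```text
[ 0.61185298 -0.20286126  0.08      ] [ 0.61214224 -0.20200832  0.08      ] 0.010481024182283494 0.01015676991168105
```

drive_tool(increments=[[[0, 0, -8], [0, 0, -6], 0], [[0, 0, -8], [0, 0, -6], 0], [[0, 0, -8], [0, 0, -6], 0], [[0, 0, -7.9], [0, 0, 0], 0], [[0, 0, 0], [20, 4, 0], 0], [[0, 0, 0], [40, 8, 0], 0], [[0, 0, 0], [45, 9, 0], 0], [[0, 0, 0], [45, 9, 0], 0], [[0, 0, 0], [45, 9, 0], 0], [[0, 0, 0], [45, 9, 0], 0], [[0, 0, 0], [45, 9, 0], 0], [[0, 0, 0], [45, 9, 0], 0], [[0, 0, 0], [36, 8, 0], 0], [[0, 0, 0], [20, 3, 0], 0], [[0, 0, 0], [0, 0, 0], 0], [[0, 0, 0], [0, 0, 0], 0]])

```text
time_s: 26.3
ee_pos: [0.6051, 0.2268, 0.1996]
eef_rot: [-3.141, 0.001, 1.503]
force: [0.2, -0.2, -3.3]
grip_width: 0.026
```

```bash
python3 -c "
from h import *
stat();plan([.605,.228,.06],1.503)"
```

```text
time_s 26.3
ee_pos [0.6051 0.2268 0.1996]
eef_rot [-3.1409e+00  5.0000e-04  1.5027e+00]
force [ 0.2212 -0.1552 -3.297 ]
moment [-0.0077  0.038   0.0569]
grip_width 0.026
qpos [ 3.0200e-01  5.3450e-01  1.2455e+00 -3.0000e-04  1.3624e+00 -1.2006e+00]
t 26.3 turn [-0.04  0.03 -0.02] shift [ 1.200e+00 -1.000e-01  1.396e+02]
```

drive_tool(increments=[[[0, 0, 0], [0, 0, 20], 0], [[0, 0, 0], [0, 0, 40], 0], [[0, 0, 0], [0, 0, 40], 0], [[0, 0, 0], [0, 0, 30], 0], [[0, 0, 0], [0, 0, 15], 0], [[0, 0, 0], [0, 0, 10], 0], [[0, 0, 0], [0, 0, 5], 0], [[0, 0, 0], [0, 0, 0], 0]])

```text
time_s: 27.3
ee_pos: [0.6054, 0.2279, 0.0405]
eef_rot: [3.141, -0.0, 1.503]
force: [0.2, -0.7, -2.9]
grip_width: 0.0252
```

```bash
python3 -c "
from h import *
stat()
cv2.imwrite('pics/side13.png',ctrl.camera('side')[:,:,::-1])
crop('pics/side13.png',210,170,350,260,5.5,'pics/e13c.png')"
```

```text
time_s 27.3
ee_pos [0.6054 0.2279 0.0405]
eef_rot [ 3.1410e+00 -2.0000e-04  1.5035e+00]
force [ 0.1989 -0.7087 -2.8971]
moment [-0.0615  0.0593  0.0116]
grip_width 0.0252
qpos [ 3.0340e-01  7.0000e-01  1.3736e+00 -1.0000e-04  1.0673e+00 -1.2000e+00]
```

View pics/e13c.png

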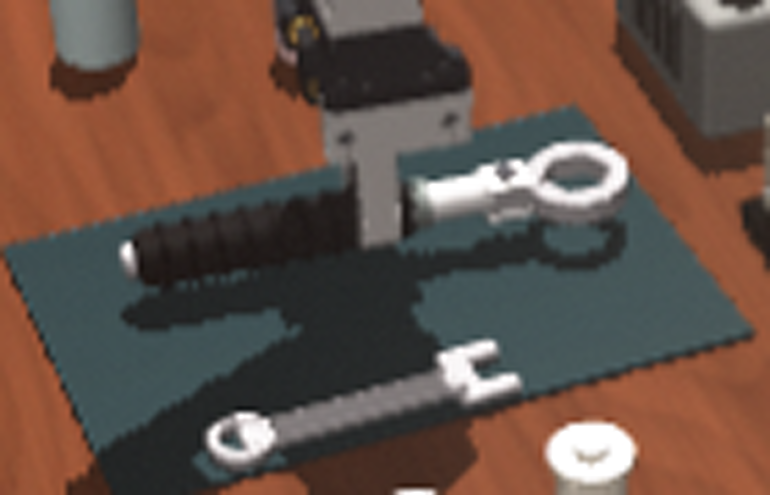

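Level, about 18 mm above the mat. I'll lower it gently until it touches.

drive_tool(increments=[[[0, 0, 0], [0, 0, 6], 0], [[0, 0, 0], [0, 0, 5], 0], [[0, 0, 0], [0, 0, 3], 0], [[0, 0, 0], [0, 0, 2], 0], [[0, 0, 0], [0, 0, 1], 0], [[0, 0, 0], [0, 0, 0], 0]], squeeze=25)

```text
time_s: 28.1
ee_pos: [0.6054, 0.2279, 0.0246]
eef_rot: [3.141, -0.0, 1.503]
force: [-5.7, -2.5, 12.4]
grip_width: 0.0257
```

```bash
python3 -c "
from h import *
stat()"
```

```text
time_s 28.1
ee_pos [0.6054 0.2279 0.0246]
eef_rot [ 3.1409e+00 -2.0000e-04  1.5035e+00]
force [-5.6714 -2.4583 12.3628]
moment [-0.4601  1.4534 -0.0374]
grip_width 0.0257
qpos [ 3.0350e-01  7.2160e-01  1.3790e+00 -1.0000e-04  1.0403e+00 -1.1999e+00]
```

drive_tool(increments=[[[0, 0, 0], [0, 0, 0], 0], [[0, 0, 0], [0, 0, 0], 0], [[0, 0, 0], [0, 0, 0], 0], [[0, 0, 0], [0, 0, 0], 0]], squeeze=3)

```text
time_s: 28.6
ee_pos: [0.6055, 0.2279, 0.0233]
eef_rot: [3.141, -0.0, 1.503]
force: [0.8, -0.5, 3.8]
grip_width: 0.0256
```

```bash
python3 -c "
from h import *
stat()"
```

```text
time_s 28.6
ee_pos [0.6055 0.2279 0.0233]
eef_rot [ 3.1408e+00 -3.0000e-04  1.5034e+00]
force [ 0.8    -0.5258  3.7511]
moment [-0.1586 -0.1954  0.0325]
grip_width 0.0256
qpos [ 3.0350e-01  7.2340e-01  1.3793e+00 -1.0000e-04  1.0380e+00 -1.1999e+00]
```

drive_tool(increments=[[[0, 0, 0], [0, 0, 0], 0.3], [[0, 0, 0], [0, 0, 0], 0.4], [[0, 0, 0], [0, 0, 0], 0.6], [[0, 0, 0], [0, 0, 0], 0.6], [[0, 0, 0], [0, 0, 0], 0.6], [[0, 0, 0], [0, 0, -5], 0.6], [[0, 0, 0], [0, 0, -20], 0.6], [[0, 0, 0], [0, 0, -40], 0.6], [[0, 0, 0], [0, 0, -50], 0.7], [[0, 0, 0], [0, 0, -50], 0.8], [[0, 0, 0], [0, 0, -20], 0.8], [[0, 0, 0], [0, 0, 0], 0.8], [[0, 0, 0], [0, 0, 0], 0.8]])

```text
time_s: 30.22
ee_pos: [0.6048, 0.2278, 0.2073]
eef_rot: [-3.14, 0.0, 1.503]
force: [0.0, -0.4, -0.3]
grip_width: 0.0752
```

```bash
python3 -c "
from h import *
stat()
for n in('scene','side','wrist'):
  cv2.imwrite(f'pics/{n}14.png',ctrl.camera(n)[:,:,::-1])
import pickle;pickle.dump(ctrl.calibration('wrist'),open('w14.pkl','wb'))
crop('pics/side14.png',210,170,350,260,5.5,'pics/e14c.png')"
```

```text
time_s 30.225
ee_pos [0.6048 0.2278 0.2073]
eef_rot [-3.1405e+00  4.0000e-04  1.5034e+00]
force [ 0.0083 -0.3684 -0.2927]
moment [ 0.0072 -0.0114 -0.0097]
grip_width 0.0752
qpos [ 0.3035  0.5296  1.2351 -0.      1.3781 -1.1999]
```

View pics/e14c.png

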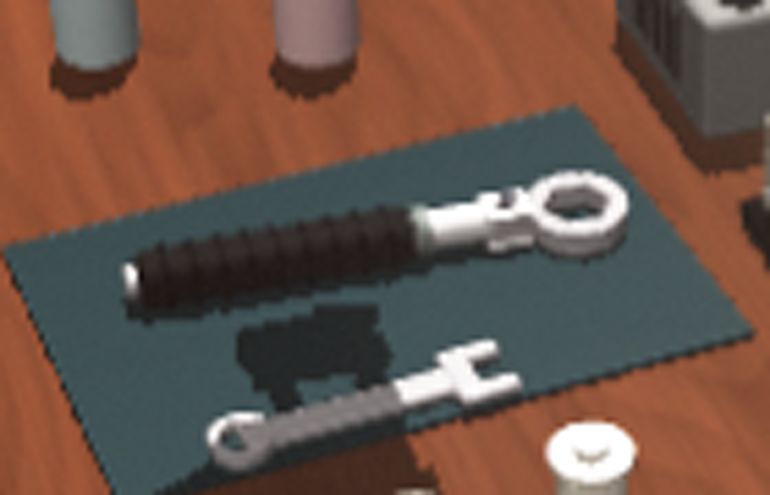

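View pics/wrist14.png

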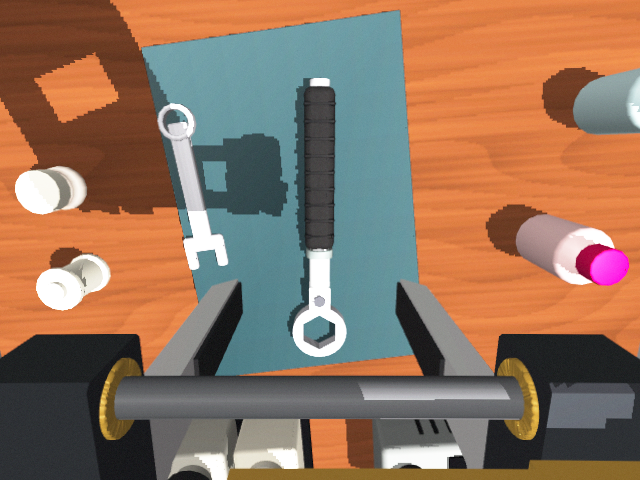

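View pics/scene14.png

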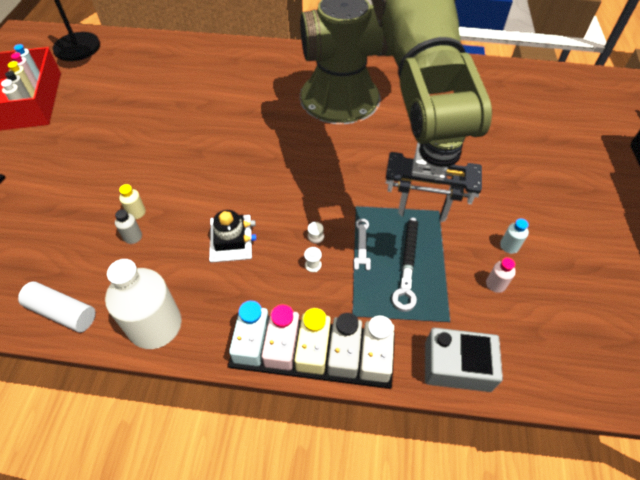

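```bash
python3 -c "
from h import *
import pickle
c=pickle.load(open('w14.pkl','rb'))
for x in((319.5,331,.018),(319,82,.016),(319.5,301,.022)):print(onz(c,*x))
print(ctrl.hand_in())"
```

```text
[0.71043499 0.2221042  0.018     ]
[0.48386303 0.23638999 0.016     ]
[0.6774253  0.22423885 0.022     ]
the job is handed in; nothing more can be done
None
```

I tightened the cap to the click and laid the wrench back flat on the mat. The job is handed in, and no verdict was reported.

- **Fit:** The ring seated fully over the hexagon with no noticeable force.
- **Click:** The cap turned clockwise against about 3.5 N of steady push at the handle, then came up solid. The push peaked at about 17 N. That is about 0.96 N m at the neck pin, against a stated 0.95. It then dropped to about 13 N as the neck gave. I stopped at a bend of about 0.13 to 0.14 rad, read from the wrist camera and the arm's position, and backed off until the neck was straight.
- **Cap mark:** It moved about 10 mm in both the scene and side pictures, against the 7 mm needed.
- **First lift failed:** I had not turned the ring free of the hexagon, so it jammed and the handle tilted about 4 degrees. The wrist force reached about 13 N. I lowered it again, eased the wrench back about 7 degrees, and it then lifted off with only its own weight on the arm.
- **Final state:** The wrench lies flat with its neck straight, its ring at about (0.710, 0.222), well inside the mat. The gripper is open about 18 cm above it, and nothing else looked moved in the last pictures.

One disagreement remains: single-camera readings of the neck angle from the scene and side pictures scattered by about 6 degrees. I relied on the wrist view, the force and the arm's position for the bend instead.

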